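Tea tray: ring trivet, hot teapot, sliding end stop

ROBOT

A 7-joint arm with a two-finger parallel gripper is mounted at the origin on a cart in front of the work surface, level with it; the furniture and walls round the work are solid. World frame = base frame: x ahead of the robot, y to its left, z up, the work surface at z = 0. Lengths are in m, angles in rad, forces in N, time in s.
With the tool pointing down it reaches from about 0.4 to 0.925 m from the base axis. Payload 5.6 kg.
Tool frame: the origin (TCP) lies at the very end of the fingers, on their centre line; the grasp point (between the pads) lies 19 mm behind it; z points along the fingers, y is the line along which they close (so a half turn about z gives the same grasp; the last joint's range is limited). The gripper opens to 85 mm and grips with 20 to 120 N. Pads are 22 mm wide; open, the fingers measure 114 mm over their backs; the gripper's body (76 mm by 85 mm) begins 54 mm behind the grasp point. The pads swing forward as they close: fully open they stand 13 mm farther back than shut.
Start: joints at [1.284, 0.468, -0.012, 1.603, 0.006, 1.071, -0.056], TCP at [0.157, -0.631, 0.231] pointing down, gripper open.
Joint ranges: [-2.53, 2.53], [-0.31, 2.02], [-1.57, 1.55], [0.28, 2.44], [-1.29, 4.43], [0.15, 1.84], [-2.92, 2.92]. Speed limits (rad/s): [2.57, 2.57, 3.14, 3.14, 3.14, 3.14, 3.14].

INTERFACE

Orientations are given as a unit quaternion [w, x, y, z].
In Python, from station import ctrl gives the robot as it stands.
- The arm moves only by the tool jog_arm, called after "Request:" as name(argument=value, ...), one argument or row to a line, values as JSON. Schema: {"type":"object","properties":{"segments":{"type":"string"},"jaw":{"type":"number"},"squeeze":{"type":"number"},"only":{"type":"string"},"quiet":{"type":"boolean"},"lines":{"type":"string"}},"required":["segments"],"additionalProperties":false}. segments is a string of 1 to 12 rows, parted by a bar, with the numbers parted by spaces; each row has 6 numbers: dx, dy, dz in m, then a rotation vector rx, ry, rz in rad; each row is the pose to reach, as a shift and turn from the pose commanded when the call began, along the tool's axes at that moment; what a row does not reach only later rows make up. A row lasts 1/10 s, in which the tool goes at most 0.05 m and 0.15 rad, less where a joint would pass 70% of its speed; a pose out of reach is approached as far as the arm can. jaw is the finger opening in m, set as the call begins (left out keeps the last). The fingers move at their own pace and stop on an object; squeeze is the grip in N (left out, the last holds). Time passes only in rows, so rows that do not move let the fingers close. The tool returns the time, the measured TCP pose, the force, the opening and the grip force at its end. only (a regular expression) keeps the lines of the reply that match it, lines (a string "A,B") keeps lines A to B, and quiet returns only ok. Input that does not fit is refused with a message, and nothing moves.
- ctrl.get_state(): the state, without advancing time (a new reading comes with each control period).
- ctrl.read_camera(name): name is "scene" or "side" or "wrist"; returns a dict with "pixels" (384x512x3 uint8, blue, green, red), "fx", "fy", "cx", "cy" (pixels), "world_to_cam" (4x4, takes a point from world to camera coordinates). Camera axes: x right, y down, z forward; pixel columns grow to the right and rows downward; lengths in m; the calibration is good to about 2 mm. A picture is of the moment at which its call begins. There is no depth.
- ctrl.close_job(): hands the job in; it is judged then, once.
The state is a dict: "time_s": time; "joints": joint angles; "joint_vel": joint speeds; "joint_efforts": joint torques, N m; "tcp_pos": TCP position; "orientation": TCP orientation; "ft_force": force on the tool from outside, world axes, zero at the start; "ft_torque": the same for the moment, N m; "gripper_width": finger opening in m; "gripper_force": force on a finger pad.
Only numpy, scipy, OpenCV 4.12 (cv2) and the standard library are available. Lean on these libraries where they do the work, as an engineer would, in place of code of your own. Each camera call takes 0.05 s, during which the arm holds its last target. There are 200 camera calls.

TASK

The hot teapot on the hob is to be carried to table on the wooden tray. Lift the wooden ring trivet out of the wire stand and lay it flat in the tray between the sliding stop and the far wall, then set the teapot down gently in the middle of the trivet, upright with its foot on the steel bars, and last slide the stop forward until it holds the trivet snug against the far wall. The hot pot must not touch the tray or be tipped, and the saucepan and the spoon rest stay where they are.

Things in the scene. Friction and masses are not known exactly. Their poses are not given: they have to be found in the camera images.
- trivet: Pale-wood ring: outer radius 75, inner 65 (wall 10), height 22, 0.26 kg. Three steel bars 10 wide run from its hub at 60, 180 and 300 deg from its +x, tops 16 above the underside (6 below the rim). Pinch the wall from above, along the ring's axis, at its +x, one finger inside. Origin: centre of underside; z: its axis, up when flat. At the start it leans in the stand, +x up the slope.
- lid_stand: Fixed steel wire stand on the hob, 132 wide, 145 deep, 80 high; origin on the hob under the trivet's middle. Two wires 80 apart rise towards its own +x at 30 deg to the level and carry the trivet, underside centre 52 above the origin, axis leaning 30 deg from vertical towards -x. Two hooks, 26 high off the wires, stop it at the low (-x) end. The top end of the trivet overhangs the wires by 20.
- teapot: Red stoneware teapot, about 0.5 kg, 182 across, 286 from spout to handle, 210 high to the lid knob, z up; lid fixed. Belly radius 91 at 67 to 100 above the foot, 81 at 34, 63 at 12; the flat foot has radius 48. Spout at its own +y (tip 143 from the axis), loop handle at its own -y.
- teapot_foot (a point): Centre of the underside of the teapot's foot (3 from the body's origin towards the handle); same axes as the teapot.
- teapot_handle (a point): The outer side of the teapot's loop handle, 131 from the pot's axis and 105 above its foot: the place to pinch it. The handle there is 17 wide along the teapot's own x and open all round; its loop reaches from 100 to 140 from the axis and from 52 to 142 above the foot.
- tray: Fixed wooden tray on the worktop, 320 long (own x) by 250 wide (own y), inside 300 by 230; origin at the centre of its underside, floor 8 above that, rim and end walls 24 high over the underside. Its +x end is the far wall.
- tray_wall (a point): Middle of the inner face of the tray's far (+x) wall, at the floor; axes as the tray.
- stop_face (a point): Middle of the front face of the sliding stop's crossbar (the face that meets the trivet), 10 above the tray floor; axes as the tray. The bar is 218 wide, 12 thick and reaches 20 above the floor.
- stop_tab (a point): Top centre of the stop's upright wooden tab, which stands 66 behind the face (to -x) on a low plate: 12 thick along x, 46 wide, top 58 above the tray floor (42 over the rim). Push its back or pinch it.
- stop (a joint): Slide of the stop along the tray's +x in m: 0 is fully back, face 70 behind the tray's middle; it reaches 0.085. It resists with about 2 N. With the trivet between stop and wall it ends at about 0.070.
- saucepan: Steel saucepan, empty, 85 high, radius 78, standing on the other front ring; origin at the centre of its underside. Leave it there.
- spoon_rest: Cream glazed spoon rest, 85 x 135 x 13, on the hob with a teaspoon on it. Leave it there.

How it is judged:
By the outcome, as a careful person would: the job done as asked, in the order asked, and still so for the second after the job is handed in, with the robot touching nothing.
It also fails if it takes over 72 s, if anything falls off the work surface, if the arm or the gripper's body presses on something with over 40 N, if the wrist force passes 120 N, or if a joint passes its speed limit or range.

## Working session

There is one attempt and no reset: what is moved stays moved. The work goes in short steps, Python scripts to look and compute and a tool call to move; the robot and the scene stay as the last step left them, time stands still between calls to the robot, and variables do not carry over. Pictures are saved under pics/ and viewed, at most 10 in all, crops included, and the job is handed in when it is done.

```bash
ls; mkdir -p pics; python3 - <<'E'
from station import ctrl
import cv2
for n in("scene","side"):
    c=ctrl.read_camera(n);cv2.imwrite(f"pics/{n}0.png",c["pixels"]);print(n,c["fx"],c["cx"],c["cy"],c["world_to_cam"].tolist() if hasattr(c["world_to_cam"],'tolist') else c["world_to_cam"])
print(ctrl.get_state())
E
```

```text
pics
station.py
scene 451.4281824340836 249.21687672462815 190.62329206075736 [[-0.6890918542194833, -0.7243826382950177, -0.02054774403929235, 0.31962816383655557], [-0.4043607349601493, 0.40788154731058995, -0.8186116535855126, 0.2685471806965855], [0.6013691149958091, -0.5557899213734167, -0.5739797477515116, 1.161793888817807], [0.0, 0.0, 0.0, 1.0]]
side 447.69406798619457 256.37736527587407 196.34327197801505 [[-0.690688379429943, -0.723008327430171, -0.014440255782563544, 0.31975179527752234], [-0.5491264897737198, 0.5373633614406799, -0.6400786795464806, 0.34761633655138985], [0.4705418799099948, -0.4341653789143026, -0.7681736541973878, 1.4933033703158654], [0.0, 0.0, 0.0, 1.0]]
{'time_s': 0.1, 'joints': array([ 1.28399169,  0.46831117, -0.01161835,  1.60352408,  0.00602804,
        1.07136529, -0.05632375]), 'joint_vel': array([ 0.00041604, -0.00366144,  0.00081002, -0.0030245 ,  0.00059834,
        0.00010111,  0.00020472]), 'joint_efforts': array([ 1.31588087e-03, -5.33525419e+01,  2.15571915e-02, -2.51966625e+01,
        1.14770886e-02,  4.31153399e-03,  2.83604317e-05]), 'tcp_pos': array([ 0.15672851, -0.63031903,  0.23042235]), 'orientation': array([-7.70320126e-04,  9.92582506e-01,  1.21570351e-01, -1.60581710e-04]), 'ft_force': array([ 0.17929886,  0.15528103, -0.03643154]), 'ft_torque': array([-0.04198202, -0.02295714, -0.04898711]), 'gripper_force': 0.0, 'gripper_width': 0.08555203609507765}
```
View pics/scene0.png

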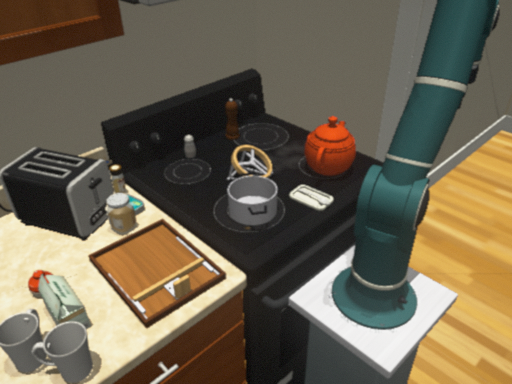

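View pics/side0.png

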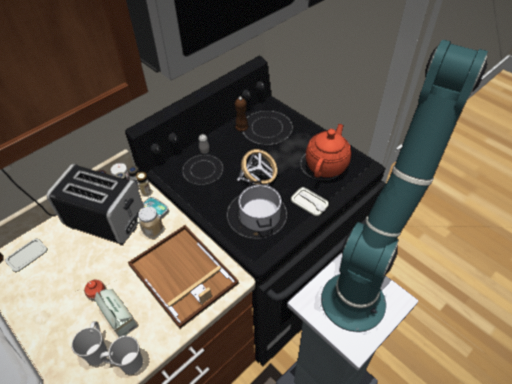

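The scene view shows the trivet at about (250,160), the pot at (330,147), the saucepan at (252,200), the tray at (157,270) and the tab at (180,287). The side view shows the same things: trivet (259,167), pot (329,155), tab (203,293).

```bash
cat > h.py <<'E'
import numpy as np,cv2
from station import ctrl
from scipy.spatial.transform import Rotation as R
def cam(n):
    c=ctrl.read_camera(n);T=np.array(c["world_to_cam"]);c["R"]=T[:3,:3];c["C"]=-T[:3,:3].T@T[:3,3];return c
def ray(c,u,v):
    d=c["R"].T@np.array([(u-c["cx"])/c["fx"],(v-c["cy"])/c["fy"],1]);return d/np.linalg.norm(d)
def plane(c,u,v,z):
    d=ray(c,u,v);return c["C"]+d*(z-c["C"][2])/d[2]
def tri(obs):
    A=0;b=0;ds=[]
    for c,u,v in obs:
        d=ray(c,u,v);P=np.eye(3)-np.outer(d,d);A=A+P;b=b+P@c["C"];ds.append((c["C"],d))
    p=np.linalg.solve(A,b);return p,[np.linalg.norm(np.cross(p-C,d)) for C,d in ds]
def proj(c,p):
    q=c["R"]@(np.array(p)-c["C"]);return np.array([c["fx"]*q[0]/q[2]+c["cx"],c["fy"]*q[1]/q[2]+c["cy"]])
def pose():
    s=ctrl.get_state();q=s["orientation"];return np.array(s["tcp_pos"]),R.from_quat([q[1],q[2],q[3],q[0]]),s
def to(p,Rt=None):
    "print row toward world pose p, Rt"
    t,r,s=pose();d=r.inv().apply(np.array(p)-t)
    w=(r.inv()*Rt).as_rotvec() if Rt is not None else np.zeros(3)
    print("row",np.round(d,4).tolist(),np.round(w,4).tolist())
E
python3 - <<'E'
from h import *
a=cam("scene");b=cam("side")
print(a["C"],b["C"])
for n,u,v,z in(("trivet",250,160,.06),("pot",330,175,0),("pan",252,215,0),("tab",180,278,.05),("tr1",90,260,.024),("tr2",166,222,.024),("tr3",226,273,.024),("tr4",149,322,.024),("spoon",312,196,.01),("shaker",189,150,0)):print(n,plane(a,u,v,z).round(3))
def crop(c,x,y,w,h):return cv2.resize(c["pixels"][y:y+h,x:x+w],(400,300),interpolation=cv2.INTER_CUBIC)
m=np.vstack([np.hstack([crop(a,220,110,150,112),crop(b,220,115,150,112)]),np.hstack([crop(a,85,215,150,112),crop(b,115,220,150,112)])])
cv2.imwrite("pics/m1.png",m)
E
```

```text
[-0.36982386  0.76771099  0.89324965] [-0.29092759  0.69272755  1.37423541]
trivet [ 0.639 -0.172  0.06 ]
pot [ 0.43 -0.37  0.  ]
pan [ 0.461 -0.01   0.   ]
tab [0.357 0.345 0.05 ]
tr1 [0.612 0.469 0.024]
tr2 [0.601 0.222 0.024]
tr3 [0.308 0.233 0.024]
tr4 [0.315 0.47  0.024]
spoon [ 0.384 -0.214  0.01 ]
shaker [ 0.94  -0.122  0.   ]
```

View pics/m1.png

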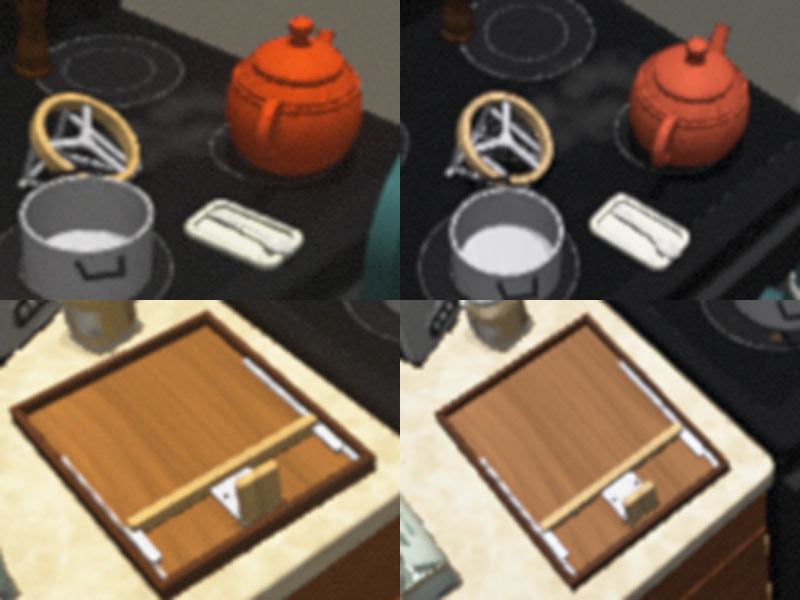

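The crops show the stand's hooks at the camera side of the trivet, so +x up the slope points away from the cameras. The pot's handle faces the camera with the spout behind it, and the tray lies nearly square to the world axes. Next I go above the trivet with the wrist camera.

Request:
jog_arm(
  segments="0 0 -0.05 0 0 0 | 0.03 0 -0.1 0 0 0 | 0.07 -0.03 -0.15 0 0 0 | 0.11 -0.05 -0.18 0 0 0 | 0.15 -0.08 -0.2 0 0 0 | 0.19 -0.1 -0.2 0 0 0 | 0.24 -0.13 -0.2 0 0 0 | 0.28 -0.16 -0.2 0 0 0 | 0.32 -0.18 -0.2 0 0 0 | 0.36 -0.21 -0.2 0 0 0 | 0.4 -0.23 -0.2 0 0 0 | 0.44 -0.26 -0.2 0 0 0",
  jaw=0.085,
)

```text
time_s: 1.4
tcp_pos: [0.5068, -0.2883, 0.4312]
orientation: [0.0, 0.993, 0.121, 0.0]
ft_force: [0.5, -1.0, -0.6]
gripper_width: 0.0847
gripper_force: 0.0
```

Request:
jog_arm(
  segments="0 0 0 0 0 0 | 0 0 0 0 0 0 | 0 0 0 0 0 0",
)

```text
time_s: 1.7
tcp_pos: [0.5049, -0.2909, 0.431]
orientation: [0.0, 0.993, 0.121, -0.0]
ft_force: [0.4, 0.1, -0.6]
gripper_width: 0.085
gripper_force: 0.0
```

```bash
python3 - <<'E'
from h import *
w=cam("wrist");cv2.imwrite("pics/w1.png",w["pixels"])
t,r,s=pose();print(t,r.as_matrix().round(3).tolist());print("cam in tool",r.inv().apply(w["C"]-t),(r.inv().as_matrix()@w["R"].T).round(3).tolist(),w["fx"])
E
```

```text
[ 0.50474622 -0.29122255  0.43112416] [[0.971, 0.239, -0.001], [0.239, -0.971, -0.001], [-0.001, 0.0, -1.0]]
cam in tool [ 0.08486464  0.00024455 -0.14249897] [[0.002, -0.944, -0.33], [1.0, 0.002, 0.0], [0.0, -0.33, 0.944]] 276.7963871846127
```

View pics/w1.png

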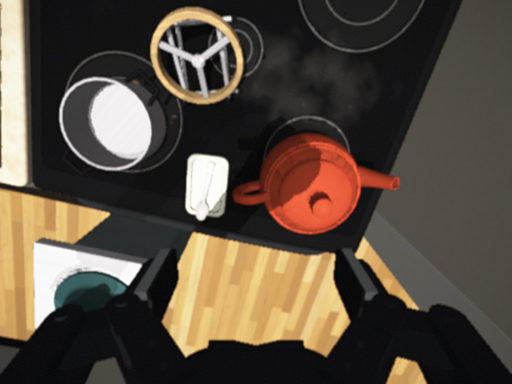

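The wrist view shows the ring at (197,55) with its hub at (199,62), the pot at (320,185) with its handle tip at (238,193) and spout tip at (398,183), the pan at (107,123) and the spoon rest at (207,185). I move closer to the trivet for a second wrist view.

Request:
jog_arm(
  segments="0.0 -0.04 0.02 0 0 0 | 0.0 -0.08 0.05 0 0 0 | 0.0 -0.11 0.08 0 0 0 | 0.0 -0.13 0.08 0 0 0 | 0.0 -0.13 0.08 0 0 0 | 0.0 -0.13 0.08 0 0 0 | 0.0 -0.13 0.08 0 0 0 | 0.0 -0.13 0.08 0 0 0",
)

```text
time_s: 2.55
tcp_pos: [0.4749, -0.1651, 0.352]
orientation: [0.0, 0.993, 0.12, 0.001]
ft_force: [-0.1, -0.4, 1.5]
gripper_width: 0.085
gripper_force: 0.0
```

```bash
python3 - <<'E'
from h import *
import pickle
w1=None
w=cam("wrist");pickle.dump(w,open("w2.pkl","wb"));cv2.imwrite("pics/w2.png",w["pixels"])
# previous camera pose from known hand-eye at pose 1
img1=cv2.imread("pics/w1.png")
t,r,s=pose();print(t)
hc=r.inv().apply(w["C"]-t);hr=r.inv().as_matrix()@w["R"].T
R1=np.array([[0.971,0.239,-0.001],[0.239,-0.971,-0.001],[-0.001,0,-1.0]])
U,_,V=np.linalg.svd(R1);R1=U@V
p=dict(w);p["C"]=np.array([0.50474622,-0.29122255,0.43112416])+R1@hc;p["R"]=(R1@hr).T;p["pixels"]=img1;pickle.dump(p,open("w1.pkl","wb"))
h=plane(p,199,62,.06);q=proj(w,h);print(h,q)
x,y=int(q[0]),int(q[1]);x0=max(0,x-67);y0=max(0,y-67);print("crop2",x0,y0)
c1=cv2.resize(img1[0:133,130:263],(400,400),interpolation=cv2.INTER_CUBIC)
c2=cv2.resize(w["pixels"][y0:y0+133,x0:x0+133],(400,400),interpolation=cv2.INTER_CUBIC)
cv2.imwrite("pics/m2.png",np.hstack([c1,c2]))
E
```

```text
[ 0.47472725 -0.16479177  0.35174726]
[ 0.61745096 -0.16626203  0.06      ] [279.88598609  56.76875914]
crop2 212 0
```

View pics/m2.png

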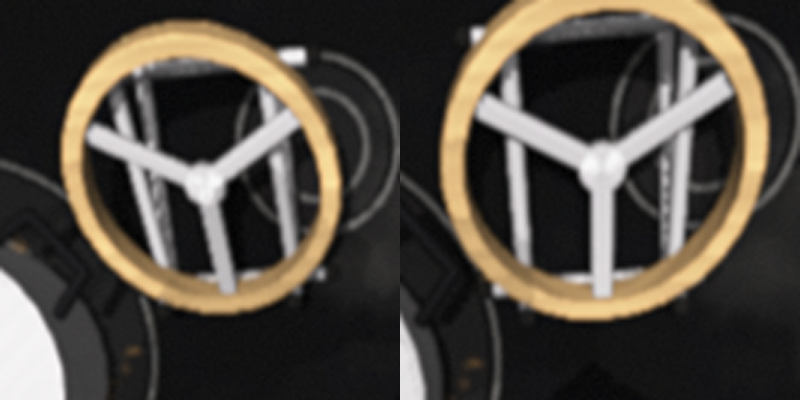

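Both crops show the hub and three bar ends clearly. The 180° bar points towards the robot, so +x is away from it. I triangulate these points.

```bash
cat > tv.py <<'E'
from h import *
import pickle
p=pickle.load(open("w1.pkl","rb"));w=pickle.load(open("w2.pkl","rb"));k=133/400
f={"hub":((205,182),(202,163)),"L60":((90,132),(80,104)),"R300":((300,118),(330,84)),"B180":((229,292),(202,296))}
P={}
for n,(a,b) in f.items():
    P[n],e=tri([(p,130+a[0]*k,a[1]*k),(w,212+b[0]*k,b[1]*k)]);print(n,P[n].round(4),np.round(e,4))
x=(P["L60"]+P["R300"])/2-P["B180"];x/=np.linalg.norm(x);y=P["L60"]-P["R300"];y-=x*(x@y);print("span",np.linalg.norm(y));y/=np.linalg.norm(y);z=np.cross(x,y)
Rt=np.c_[x,y,z];print("rise",np.degrees(np.arcsin(x[2])),"roll",np.degrees(np.arcsin(y[2])),"yaw",np.degrees(np.arctan2(x[1],x[0])))
c=P["hub"]*.25+(P["L60"]+P["R300"]+P["B180"])*.25
print("centre bars",c,"underside",c-.016*z)
E
python3 tv.py
```

```text
hub [ 0.6198 -0.1645  0.0608] [0.0005 0.0005]
L60 [ 0.6274 -0.1051  0.0787] [0. 0.]
R300 [ 0.662  -0.2108  0.0729] [0.0007 0.0007]
B180 [ 0.5638 -0.1828  0.0272] [0. 0.]
span 0.11142088683846606
rise 29.895976470931444 roll 2.687132030000561 yaw 17.09816488258535
centre bars [ 0.61821689 -0.16579903  0.05992621] underside [ 0.6255737  -0.16263078  0.0460756 ]
```

```bash
cat >> tv.py <<'E'
a=cam("scene");b=cam("side");a["pixels"]=cv2.imread("pics/scene0.png");b["pixels"]=cv2.imread("pics/side0.png")
H,e=tri([(p,130+205*k,182*k),(w,212+202*k,163*k),(a,251.9,160.6),(b,258.6,166.75)]);print("hub4",H.round(4),np.round(e,4),ctrl.get_state()["joints"].round(2))
# pot: red mask in w1
for n,c in(("w1",p),("w2",w),("scene",a),("side",b)):
    h=cv2.cvtColor(c["pixels"],cv2.COLOR_BGR2HSV);m=cv2.inRange(h,(0,150,60),(11,255,255))
    q,l,s,ce=cv2.connectedComponentsWithStats(m);i=1+np.argmax(s[1:,4]);print(n,s[i],ce[i])
    # ring mask
    m=cv2.inRange(h,(12,60,90),(28,190,255));q,l,s,ce=cv2.connectedComponentsWithStats(m)
    j=[t for t in range(1,q) if s[t,4]>80 and np.linalg.norm(ce[t]-proj(c,H))<25]
    for t in j:
        cn,_=cv2.findContours((l==t).astype(np.uint8),cv2.RETR_EXTERNAL,cv2.CHAIN_APPROX_NONE);print("  ring",s[t],cv2.fitEllipse(max(cn,key=len)))
E
python3 tv.py
```

```text
hub [ 0.6198 -0.1645  0.0608] [0.0005 0.0005]
L60 [ 0.6274 -0.1051  0.0787] [0. 0.]
R300 [ 0.662  -0.2108  0.0729] [0.0007 0.0007]
B180 [ 0.5638 -0.1828  0.0272] [0. 0.]
span 0.11142088683846606
rise 29.895976470931444 roll 2.687132030000561 yaw 17.09816488258535
centre bars [ 0.61821689 -0.16579903  0.05992621] underside [ 0.6255737  -0.16263078  0.0460756 ]
hub4 [ 0.6195 -0.1641  0.0656] [0.0016 0.0001 0.0032 0.0034] [ 0.59  0.13 -0.35  1.79  0.05  1.23 -1.11]
w1 [ 233  133  166  102 9224] [311.16706418 183.93289245]
  ring [ 150    7   94   98 2651] ((196.45687866210938, 55.389156341552734), (88.49375915527344, 100.72152709960938), 144.69166564941406)
w2 [  312   141   200   119 13720] [405.85706997 199.94110787]
  ring [ 225    0  110  107 3224] ((279.1575622558594, 50.1956901550293), (107.17291259765625, 113.55033111572266), 47.14695739746094)
scene [ 305  116   51   60 2203] [329.95324557 148.00499319]
  ring [231 144  42  34 486] ((251.31201171875, 161.33035278320312), (28.11980628967285, 41.02604675292969), 116.99063110351562)
side [ 306  124   45   53 1697] [328.20212139 152.7766647 ]
  ring [241 149  37  35 405] ((259.00897216796875, 166.2444610595703), (29.393997192382812, 35.53634262084961), 129.80918884277344)
```

```bash
python3 - <<'E'
from h import *
y=np.radians(18);c,s=np.cos(y),np.sin(y);C,S=np.cos(np.pi/6),.5
X=np.array([c*C,s*C,S]);Y=np.array([-s,c,0]);Z=np.cross(X,Y)
Rt=R.from_matrix(np.c_[Y,X,-Z]);U=np.array([.6271,-.1617,.0506])
t,r,_=pose()
for d in(.1,.002):to(U+.07*X+d*Z,Rt)
E
```

```text
row [0.1593, 0.0334, 0.1792] [-0.3991, 0.4289, -1.601]
row [0.2081, 0.0299, 0.2641] [-0.3991, 0.4289, -1.601]
```

Request:
jog_arm(
  segments="0.02 0 0.01 -0.03 0.04 -0.13 | 0.03 0 0.02 -0.07 0.07 -0.27 | 0.04 0.01 0.04 -0.1 0.11 -0.4 | 0.06 0.01 0.06 -0.13 0.14 -0.53 | 0.07 0.01 0.08 -0.17 0.18 -0.67 | 0.08 0.02 0.09 -0.2 0.21 -0.8 | 0.1 0.02 0.11 -0.23 0.25 -0.93 | 0.11 0.02 0.12 -0.27 0.29 -1.07 | 0.12 0.03 0.14 -0.3 0.32 -1.2 | 0.14 0.03 0.16 -0.33 0.36 -1.33 | 0.15 0.03 0.17 -0.37 0.4 -1.47 | 0.1593 0.0334 0.1792 -0.3991 0.4289 -1.601",
  jaw=0.05,
)

```text
time_s: 3.9
tcp_pos: [0.6369, -0.1571, 0.1711]
orientation: [0.152, 0.565, 0.783, 0.21]
ft_force: [-0.3, -0.1, -0.2]
gripper_width: 0.0499
gripper_force: 0.0
```

Request:
jog_arm(
  segments="0 0 0 0 0 0 | 0 0 0 0 0 0 | 0 0 0 0 0 0",
)

```text
time_s: 4.2
tcp_pos: [0.6371, -0.1573, 0.1728]
orientation: [0.152, 0.568, 0.781, 0.209]
ft_force: [-0.7, 0.4, -1.2]
gripper_width: 0.0502
gripper_force: 0.0
```

```bash
python3 - <<'E'
from h import *
import pickle
w=cam("wrist");cv2.imwrite("pics/w3.png",w["pixels"]);pickle.dump(w,open("w3.pkl","wb"))
t,r,s=pose();print(s["joints"].round(2),t,r.as_matrix().round(3).tolist())
y=np.radians(18);c,s=np.cos(y),np.sin(y);C,S=np.cos(np.pi/6),.5
X=np.array([c*C,s*C,S]);Y=np.array([-s,c,0]);Z=np.cross(X,Y)
Rt=R.from_matrix(np.c_[Y,X,-Z]);U=np.array([.6271,-.1617,.0506])
to(U+.07*X+.002*Z,Rt)
print("proj hub, wall mid top, outer+x top, inner:",[proj(w,U+a*X+b*Z).round(1).tolist() for a,b in((0,.016),(.075,.022),(.065,.022))])
E
```

```text
[ 0.93  0.53 -0.76  1.94  0.14  0.36  0.52] [ 0.63725731 -0.15705143  0.17311365] [[-0.309, 0.823, 0.476], [0.951, 0.269, 0.154], [-0.001, 0.5, -0.866]]
row [-0.0012, -0.0009, 0.0986] [-0.0, 0.0007, 0.001]
proj hub, wall mid top, outer+x top, inner: [[175.6, 200.0], [261.3, 202.5], [249.6, 202.5]]
```

View pics/w3.png

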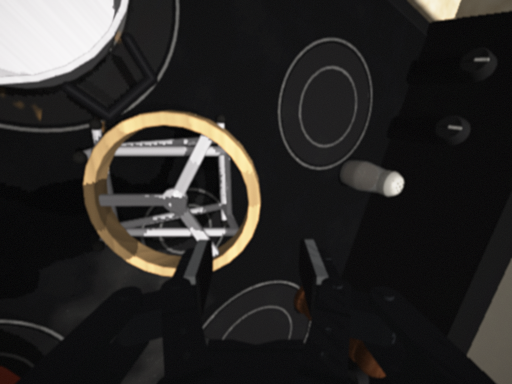

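The view shows the hub at (175,202) and the +x wall edges at x = 250 and 261, which matches the prediction. I descend and pinch.

Request:
jog_arm(
  segments="-0.001 -0.001 0.04 0 0 0 | -0.001 -0.001 0.07 0 0 0 | -0.001 -0.001 0.085 0 0 0 | -0.001 -0.001 0.098 0 0 0 | -0.001 -0.001 0.098 0 0 0 | -0.001 -0.001 0.098 0 0 0",
)

```text
time_s: 4.85
tcp_pos: [0.6833, -0.1434, 0.0876]
orientation: [0.152, 0.567, 0.782, 0.21]
ft_force: [-0.4, -0.2, -0.2]
gripper_width: 0.05
gripper_force: 0.0
```

Request:
jog_arm(
  segments="0 0 0 0 0 0 | 0 0 0 0 0 0 | 0 0 0 0 0 0 | 0 0 0 0 0 0 | 0 0 0 0 0 0 | 0 0 0 0 0 0",
  jaw=0.0,
  squeeze=40,
)

```text
time_s: 5.45
tcp_pos: [0.6835, -0.1442, 0.0875]
orientation: [0.153, 0.567, 0.782, 0.209]
ft_force: [-1.4, -0.6, 5.2]
gripper_width: 0.0091
gripper_force: 43.5
```

Request:
jog_arm(
  segments="0 0 -0.01 0 0 0 | 0 0 -0.03 0 0 0 | 0 0 -0.06 0 0 0 | 0 0 -0.09 0 0 0 | 0 0 -0.12 0 0 0 | 0 0.04 -0.16 0 0 0 | 0 0.08 -0.2 0 0 0 | 0 0.08 -0.2 0 0 0",
  squeeze=60,
)

```text
time_s: 6.25
tcp_pos: [0.6565, -0.1524, 0.3062]
orientation: [0.156, 0.566, 0.782, 0.21]
ft_force: [-0.1, 0.5, -2.2]
gripper_width: 0.0084
gripper_force: 61.4
```

```bash
python3 - <<'E'
from h import *
w=cam("wrist");a=cam("scene");b=cam("side")
import pickle
pickle.dump((w,a,b),open("v4.pkl","wb"))
t,r,s=pose();print(t,s["ft_force"],s["gripper_width"])
crop=lambda c,x,y,W,H:cv2.resize(c["pixels"][y:y+H,x:x+W],(400,300),interpolation=cv2.INTER_CUBIC)
m=np.vstack([np.hstack([cv2.resize(w["pixels"],(400,300)),cv2.resize(a["pixels"],(400,300))]),np.hstack([crop(a,85,215,150,112),crop(b,115,220,150,112)])])
cv2.imwrite("pics/m4.png",m)
# tray rim dark-brown mask quads
for n,c in(("a",a),("b",b)):
    h=cv2.cvtColor(c["pixels"],cv2.COLOR_BGR2HSV);m=cv2.inRange(h,(3,90,20),(20,255,200))
    x0,y0=(85,215) if n=="a" else (115,220);mm=np.zeros_like(m);mm[y0:y0+112,x0:x0+150]=m[y0:y0+112,x0:x0+150]
    mm=cv2.morphologyEx(mm,cv2.MORPH_OPEN,np.ones((2,2)))
    q,l,s,ce=cv2.connectedComponentsWithStats(mm);i=1+np.argmax(s[1:,4]);cn,_=cv2.findContours((l==i).astype(np.uint8),0,1)
    hull=cv2.convexHull(max(cn,key=len));print(n,s[i],cv2.approxPolyDP(hull,4,True)[:,0].tolist())
E
```

```text
[ 0.6527069  -0.15308864  0.29890663] [-0.88269711 -0.69916465 -3.22179892] 0.008384296885517116
a [  90  220  137  108 7053] [[164, 220], [226, 275], [146, 327], [90, 256]]
b [ 130  227   87   77 3482] [[186, 227], [216, 268], [167, 303], [130, 263]]
```

View pics/m4.png

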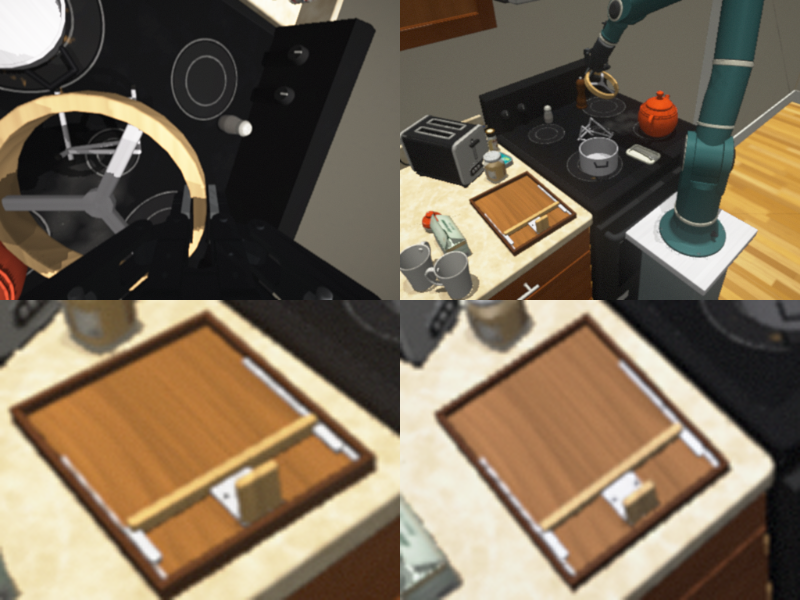

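The wrist pane shows the ring held at its wall. The tray's outer rim corners are in the bottom crops: scene (89.5,256), (163,220), (226,275), (148,326) and side (129,262), (185.5,226), (238,282), (180,328).

```bash
python3 - <<'E'
from h import *
import pickle
w,a,b=pickle.load(open("v4.pkl","rb"))
A=[(89.5,256.3),(163,219.9),(225.6,275),(148,326.4)];B=[(128.9,262.4),(185.5,226.4),(238,281.9),(179.9,327.6)]
Q=[]
for p,q in zip(A,B):
    t,e=tri([(a,*p),(b,*q)]);Q.append((plane(a,*p,.024)+plane(b,*q,.024))/2);print(t.round(3),np.round(e,4),plane(a,*p,.024).round(3),plane(b,*q,.024).round(3))
Q=np.array(Q);c=Q.mean(0);x=(Q[0]+Q[1]-Q[2]-Q[3])/2;y=(Q[0]+Q[3]-Q[1]-Q[2])/2
print("centre",c,"len",np.linalg.norm(x),np.linalg.norm(y),"yaw",np.degrees(np.arctan2(x[1],x[0])),np.degrees(np.arctan2(-y[0],y[1])))
t,r,s=pose()
Rt=R.from_matrix(np.c_[[-1,0,0],[0,1,0],[0,0,-1]])
u=np.radians(0)
to([.53,.43,.30],Rt); to([.64,.10,.35],Rt)
E
```

```text
[0.64  0.458 0.012] [0.0016 0.0016] [0.627 0.463 0.024] [0.631 0.458 0.024]
[0.618 0.22  0.022] [0.0014 0.0014] [0.616 0.222 0.024] [0.616 0.219 0.024]
[0.313 0.231 0.011] [0.0003 0.0003] [0.303 0.239 0.024] [0.307 0.235 0.024]
[ 0.325  0.472 -0.   ] [0.0005 0.0005] [0.306 0.479 0.024] [0.315 0.476 0.024]
centre [0.46499637 0.34900187 0.024     ] len 0.31516451442052384 0.24056237286970025 yaw -2.977937006485562 -2.218207417064902
row [0.5924, 0.0564, 0.0312] [0.4503, 0.3265, -1.225]
row [0.2445, 0.0831, -0.0112] [0.4503, 0.3265, -1.225]
```

```bash
cat >> h.py <<'E'
def down(yaw_y):
    "tool pointing down with tool y at given world yaw (deg)"
    a=np.radians(yaw_y);y=np.array([np.cos(a),np.sin(a),0]);z=np.array([0,0,-1.]);return R.from_matrix(np.c_[np.cross(y,z),y,z])
E
python3 - <<'E'
from h import *
print(down(0).as_matrix())
to([.542,.416,.25],down(87.4))
E
```

```text
[[ 0.  1.  0.]
 [ 1.  0.  0.]
 [ 0.  0. -1.]]
row [0.5753, 0.0376, 0.078] [0.4554, 0.3147, -1.1808]
```

Request:
jog_arm(
  segments="0.03 0 0 0.03 0.02 -0.08 | 0.08 0.01 0.01 0.06 0.04 -0.16 | 0.13 0.01 0.02 0.1 0.07 -0.26 | 0.18 0.01 0.02 0.14 0.1 -0.37 | 0.23 0.02 0.03 0.18 0.12 -0.47 | 0.28 0.02 0.04 0.22 0.15 -0.57 | 0.33 0.02 0.05 0.26 0.18 -0.68 | 0.38 0.03 0.05 0.3 0.2 -0.78 | 0.43 0.03 0.06 0.34 0.23 -0.88 | 0.48 0.03 0.07 0.38 0.26 -0.98 | 0.53 0.04 0.08 0.42 0.29 -1.08 | 0.5753 0.0376 0.078 0.4554 0.3147 -1.1808",
)

```text
time_s: 7.6
tcp_pos: [0.5448, 0.4103, 0.2465]
orientation: [-0.002, 0.021, 1.0, -0.003]
ft_force: [1.4, 0.1, -3.0]
gripper_width: 0.0089
gripper_force: 61.4
```

Request:
jog_arm(
  segments="0 0 0 0 0 0 | 0 0 0 0 0 0 | 0 0 0 0 0 0 | 0 0 0 0 0 0 | 0 0 0 0 0 0 | 0 0 0 0 0 0",
)

```text
time_s: 8.2
tcp_pos: [0.5462, 0.409, 0.2514]
orientation: [0.001, 0.024, 1.0, 0.0]
ft_force: [-0.3, -0.1, -2.2]
gripper_width: 0.0086
gripper_force: 61.3
```

```bash
python3 - <<'E'
from h import *
import pickle
w=cam("wrist");a=cam("scene");b=cam("side")
pickle.dump((w,a,b),open("v5.pkl","wb"))
t,r,s=pose();print(s["joints"].round(2),t);to([.542,.416,.25],down(87.4))
crop=lambda c,x,y:cv2.resize(c["pixels"][y:y+75,x:x+100],(400,300),interpolation=cv2.INTER_CUBIC)
cv2.imwrite("pics/m5.png",np.vstack([cv2.resize(w["pixels"],(400,300)),crop(a,85,160),crop(b,115,170)])[:,:] if 0 else np.hstack([cv2.resize(w["pixels"],(800,600))]))
E
```

```text
[-0.12  0.69 -0.91  1.45  0.56  1.27  0.43] [0.54575582 0.40987036 0.2514437 ]
row [0.004, 0.0059, 0.0014] [0.0008, 0.0026, -0.0014]
```

View pics/m5.png

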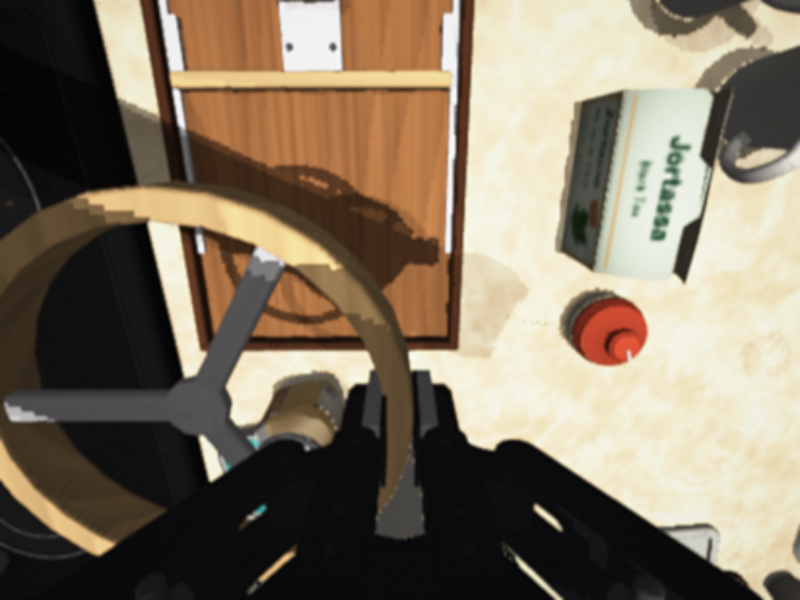

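The wrist view shows the tray's far rim corners at (200,349) and (458,347), its outer side edges, and the bar's front edge from (175,89) to (450,88) in the 800-pixel picture.

```bash
python3 - <<'E'
from h import *
import pickle
w,a,b=pickle.load(open("v5.pkl","rb"));k=512/800
P=lambda u,v,z:plane(w,u*k,v*k,z)
L=P(200,349,.024);Rr=P(458,347,.024);print("outer corners",L,Rr,np.linalg.norm(L-Rr))
u,v=P(175,89,.028),P(450,88,.028);print("bar",u,v,np.linalg.norm(u-v))
e=P(468,60,.024),P(150,60,.024);print("rim sides outer",e)
m=(L+Rr)/2;yv=Rr-L;print("wall yaw",np.degrees(np.arctan2(-yv[0],yv[1])),"far mid outer",m,"bar mid",(u+v)/2,"d",np.linalg.norm(m-(u+v)/2))
# jar/neighbor check
print(proj(w,[.542,.346,.02])/k)
# ring pose check: bar ends / hub
print("ring hub seen at z~.255?",P(197,404,.247+.016),P(270,255,.265),P(15,407,.265))
E
```

```text
outer corners [0.62849777 0.21680924 0.024     ] [0.63798655 0.45954129 0.024     ] 0.2429174491889024
bar [0.40869194 0.24354299 0.028     ] [0.41790723 0.45343951 0.028     ] 0.21009871779120004
rim sides outer (array([0.39891138, 0.46767239, 0.024     ]), array([0.38756844, 0.22713483, 0.024     ]))
wall yaw -2.238641888831569 far mid outer [0.63324216 0.33817527 0.024     ] bar mid [0.41329959 0.34849125 0.028     ] d 0.22022069328034619
[327.99903982 251.5823534 ]
ring hub seen at z~.255? [0.54096397 0.33796048 0.263     ] [0.48891582 0.37180898 0.265     ] [0.5379293  0.27622879 0.265     ]
```

```bash
python3 - <<'E'
from h import *
import pickle
w,a,b=pickle.load(open("v5.pkl","rb"));k=512/800
P=lambda u,v,z:plane(w,u*k,v*k,z)
for zb in(-.009,-.012):
    L=P(200,349,zb+.024);Rr=P(458,347,zb+.024);u,v=P(175,89,zb+.028),P(450,88,zb+.028);m=(L+Rr)/2
    e=P(468,60,zb+.024),P(150,60,zb+.024)
    yv=Rr-L;yaw=np.arctan2(-yv[0],yv[1]);x=np.array([np.cos(yaw),np.sin(yaw),0]);
    print(zb,np.linalg.norm(L-Rr),np.linalg.norm(u-v),(m-(u+v)/2)@x,np.degrees(yaw),"m",m,"yaw2",np.degrees(np.arctan2(*(lambda d:(d[1],d[0]))((m-(e[0]+e[1])/2)))),"trivet c",m-x*.087)
    # scene/side rim-plane estimate of tray centre with this z
    A=[(89.5,256.3),(163,219.9),(225.6,275),(148,326.4)];B=[(128.9,262.4),(185.5,226.4),(238,281.9),(179.9,327.6)]
    for c,q in((a,A),(b,B)):
        Q=np.array([plane(c,*p,zb+.024) for p in q]);print("   tray centre",Q.mean(0),"len",np.linalg.norm((Q[0]+Q[1]-Q[2]-Q[3])/2),np.linalg.norm((Q[0]+Q[3]-Q[1]-Q[2])/2),"far mid",(Q[0]+Q[1])/2)
E
```

```text
-0.009 0.2488304404057633 0.2152687818825889 0.2255490814285829 -2.2386418888315713 m [0.63744237 0.33636887 0.015     ] yaw2 -2.2019996248434066 trivet c [0.55050877 0.33976724 0.015     ]
   tray centre [0.47162898 0.34660212 0.015     ] len 0.3205947931217117 0.24327942654714932 far mid [0.63171685 0.33840893 0.015     ]
   tray centre [0.47203857 0.34478236 0.015     ] len 0.3151062411273742 0.24196282991037224 far mid [0.62937191 0.33646326 0.015     ]
-0.012 0.2508014374780502 0.21699213657971855 0.2273395518548765 -2.238641888831589 m [0.63884244 0.33576674 0.012     ] yaw2 -2.2019996248434213 trivet c [0.55190884 0.33916511 0.012     ]
   tray centre [0.47450328 0.34516366 0.012     ] len 0.3216899081343066 0.2441104411424679 far mid [0.635138   0.33694249 0.012     ]
   tray centre [0.47372253 0.3440144  0.012     ] len 0.31580171942075014 0.24249687168436057 far mid [0.63140312 0.33567694 0.012     ]
```

```bash
python3 - <<'E'
from h import *
to([.551,.4105,.015],down(87.6))
E
```

```text
row [-0.0046, 0.0007, 0.2365] [0.0008, 0.0026, -0.0049]
```

Request:
jog_arm(
  segments="-0.0046 0.0007 0.04 0 0 -0.005 | -0.0046 0.0007 0.09 0 0 -0.005 | -0.0046 0.0007 0.14 0 0 -0.005 | -0.0046 0.0007 0.18 0 0 -0.005 | -0.0046 0.0007 0.21 0 0 -0.005 | -0.0046 0.0007 0.23 0 0 -0.005 | -0.0046 0.0007 0.2365 0 0 -0.005 | -0.0046 0.0007 0.2365 0 0 -0.005 | -0.0046 0.0007 0.2365 0 0 -0.005 | -0.0046 0.0007 0.2365 0 0 -0.005",
)

```text
time_s: 9.35
tcp_pos: [0.5516, 0.412, 0.0168]
orientation: [0.002, 0.021, 1.0, 0.001]
ft_force: [-0.5, 0.0, -2.8]
gripper_width: 0.0088
gripper_force: 61.4
```

Request:
jog_arm(
  segments="0 0 0.002 0 0 0 | 0 0 0.004 0 0 0 | 0 0 0.006 0 0 0 | 0 0 0.008 0 0 0 | 0 0 0.008 0 0 0",
)

```text
time_s: 9.85
tcp_pos: [0.5503, 0.4109, 0.0062]
orientation: [0.001, 0.02, 1.0, 0.0]
ft_force: [0.4, -0.3, -2.8]
gripper_width: 0.0086
gripper_force: 61.3
```

Request:
jog_arm(
  segments="0 0 0.002 0 0 0 | 0 0 0.003 0 0 0 | 0 0 0.004 0 0 0 | 0 0 0.004 0 0 0",
)

```text
time_s: 10.25
tcp_pos: [0.5506, 0.4111, 0.0029]
orientation: [0.001, 0.02, 1.0, 0.0]
ft_force: [0.1, -0.8, 0.3]
gripper_width: 0.0084
gripper_force: 61.5
```

Request:
jog_arm(
  segments="0 0 0.001 0 0 0 | 0 0 0.002 0 0 0 | 0 0 0.002 0 0 0",
)

```text
time_s: 10.55
tcp_pos: [0.5506, 0.4111, 0.0028]
orientation: [0.001, 0.021, 1.0, -0.0]
ft_force: [-2.1, -4.5, 11.7]
gripper_width: 0.0086
gripper_force: 63.2
```

Request:
jog_arm(
  segments="0 0 0.001 0 0 0 | 0 0 0.002 0 0 0 | 0 0 0.002 0 0 0",
)

```text
time_s: 10.85
tcp_pos: [0.5506, 0.4111, 0.0027]
orientation: [0.002, 0.021, 1.0, -0.001]
ft_force: [-7.2, -8.5, 22.1]
gripper_width: 0.009
gripper_force: 64.9
```

Request:
jog_arm(
  segments="0 0 -0.002 0 0 0 | 0 0 -0.0035 0 0 0",
)

```text
time_s: 11.05
tcp_pos: [0.5506, 0.4111, 0.0029]
orientation: [0.001, 0.02, 1.0, 0.0]
ft_force: [-0.1, -0.6, -1.6]
gripper_width: 0.0084
gripper_force: 61.4
```

Request:
jog_arm(
  segments="0 0 0 0 0 0 | 0 0 0 0 0 0 | 0 0 0 0 0 0",
  jaw=0.03,
)

```text
time_s: 11.35
tcp_pos: [0.5507, 0.4112, 0.0019]
orientation: [0.001, 0.02, 1.0, 0.0]
ft_force: [-0.0, 0.9, 0.4]
gripper_width: 0.0301
gripper_force: 0.0
```

Request:
jog_arm(
  segments="0 0 -0.02 0 0 0 | 0 0 -0.05 0 0 0 | 0 0 -0.1 0 0 0 | 0 0 -0.15 0 0 0 | 0 0 -0.2 0 0 0 | 0.0 -0.05 -0.24 0 0 0 | 0.0 -0.09 -0.24 0 0 0 | 0.0 -0.09 -0.24 0 0 0 | 0.0 -0.09 -0.24 0 0 0 | 0.0 -0.09 -0.24 0 0 0 | 0.0 -0.09 -0.24 0 0 0",
)

```text
time_s: 12.45
tcp_pos: [0.5455, 0.3227, 0.2421]
orientation: [0.001, 0.019, 1.0, 0.001]
ft_force: [0.3, 0.6, 0.1]
gripper_width: 0.0301
gripper_force: 0.0
```

```bash
python3 - <<'E'
from h import *
import pickle
w=cam("wrist");pickle.dump(w,open("w6.pkl","wb"))
cv2.imwrite("pics/w6.png",cv2.resize(w["pixels"],(800,600)));t,r,s=pose();print(t,s["joints"].round(2))
E
```

```text
[0.54553821 0.32262877 0.24195514] [ 0.05  0.63 -0.95  1.59  0.54  1.2   0.53]
```

View pics/w6.png

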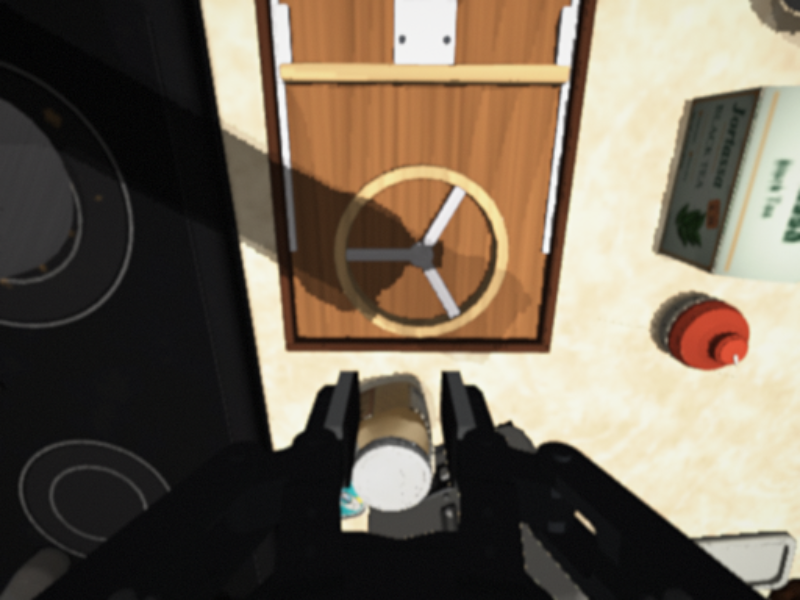

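The trivet lies flat in the tray. Its rim spans x 335–508 and y 165–336, close to the far wall. Next I measure this and the pot handle.

```bash
python3 - <<'E'
from h import *
import pickle
w6=pickle.load(open("w6.pkl","rb"));k=512/800
for z in(.018,.021):
    e=[plane(w6,u*k,v*k,z) for u,v in((335,250),(508,250),(421.5,165),(421.5,336))];print(z,np.mean(e,0),np.linalg.norm(e[0]-e[1]),np.linalg.norm(e[2]-e[3]))
print("hub",plane(w6,421*k,255*k,.015))
p=pickle.load(open("w1.pkl","rb"));w=pickle.load(open("w2.pkl","rb"))
F=[]
for c in(p,w):
    h=cv2.cvtColor(c["pixels"],cv2.COLOR_BGR2HSV);m=cv2.inRange(h,(0,150,60),(11,255,255))
    q,l,s,ce=cv2.connectedComponentsWithStats(m);i=1+np.argmax(s[1:,4]);y,x=np.nonzero(l==i)
    hl=(x.min(),y[x<=x.min()+2].mean());sp=(x.max()+1,y[x>=x.max()-2].mean());F.append((hl,sp));print(hl,sp)
for j,n in((0,"handle"),(1,"spout")):
    if F[1][j][0]>510: print("spout clipped w2");continue
    print(n,tri([(p,*F[0][j]),(w,*F[1][j])]))
print("handle plane .1",plane(p,*F[0][0],.1),plane(w,*F[1][0],.1),"spout plane",plane(p,*F[0][1],.15))
E
```

```text
0.018 [0.54444053 0.34174043 0.018     ] 0.14914387009419341 0.15068395175355276
0.021 [0.54375065 0.34160353 0.021     ] 0.14792343566764873 0.1494509149406306
hub [0.54680832 0.34139138 0.015     ]
(np.int64(233), np.float64(194.9)) (np.int64(399), np.float64(182.06451612903226))
(np.int64(312), np.float64(210.14814814814815)) (np.int64(512), np.float64(200.16666666666666))
handle (array([ 0.41245262, -0.27256672,  0.09195259]), [np.float64(0.0021359801910242654), np.float64(0.0021359801910242216)])
spout clipped w2
handle plane .1 [ 0.41313476 -0.27264522  0.1       ] [ 0.4175566  -0.26970968  0.1       ] spout plane [ 0.51635008 -0.52587729  0.15      ]
```

```bash
python3 - <<'E'
from h import *
to([.405,-.262,.34],down(22))
E
```

```text
row [0.1179, -0.5894, -0.0991] [0.0021, 0.0003, 1.1485]
```

Request:
jog_arm(
  segments="0.01 -0.04 -0.03 0 0 0.08 | 0.02 -0.09 -0.06 0 0 0.18 | 0.03 -0.14 -0.08 0 0 0.28 | 0.04 -0.19 -0.1 0 0 0.38 | 0.05 -0.24 -0.1 0 0 0.48 | 0.06 -0.29 -0.1 0 0 0.58 | 0.07 -0.34 -0.1 0 0 0.68 | 0.08 -0.39 -0.1 0 0 0.78 | 0.09 -0.44 -0.1 0 0 0.88 | 0.1 -0.49 -0.1 0 0 0.98 | 0.11 -0.54 -0.1 0 0 1.08 | 0.118 -0.589 -0.1 0 0 1.148",
  jaw=0.06,
)

```text
time_s: 13.7
tcp_pos: [0.4094, -0.2391, 0.3416]
orientation: [0.001, 0.56, 0.828, 0.001]
ft_force: [1.0, -0.3, 1.1]
gripper_width: 0.0601
gripper_force: 0.0
```

Request:
jog_arm(
  segments="0 0 0 0 0 0 | 0 0 0 0 0 0 | 0 0 0 0 0 0 | 0 0 0 0 0 0 | 0 0 0 0 0 0",
)

```text
time_s: 14.2
tcp_pos: [0.4101, -0.237, 0.3416]
orientation: [0.001, 0.559, 0.829, 0.001]
ft_force: [0.0, -0.4, 0.2]
gripper_width: 0.0601
gripper_force: 0.0
```

```bash
python3 - <<'E'
from h import *
import pickle
w=cam("wrist");pickle.dump(w,open("w7.pkl","wb"))
cv2.imwrite("pics/w7.png",cv2.resize(w["pixels"],(800,600)));t,r,s=pose();print(t,s["joints"].round(2))
E
```

```text
[ 0.41000523 -0.23724305  0.34155287] [ 1.1   0.12 -0.69  1.84  0.08  1.21  0.77]
```

View pics/w7.png

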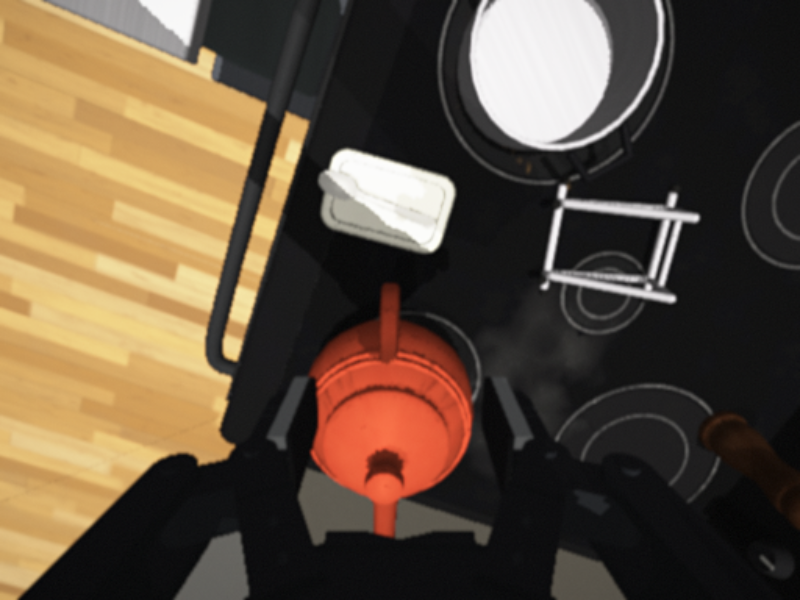

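The handle's tip is at (391,284), its inner end at (388,358) and the knob at (385,483). The fingers straddle it nearly squarely.

```bash
python3 - <<'E'
from h import *
import pickle
w=pickle.load(open("w7.pkl","rb"));p=pickle.load(open("w1.pkl","rb"));k=.64
h=cv2.cvtColor(w["pixels"],cv2.COLOR_BGR2HSV);m=cv2.inRange(h,(0,120,40),(11,255,255))
for v in(186,192,198,205,212):
    x=np.nonzero(m[v])[0];print(v,x.min(),x.max(),end=" | ")
print()
print("handle tri w1+w7",tri([(p,233,194.9),(w,391*k,284*k)]))
kn,e=tri([(p,320,204),(w,384*k,484*k)]);print("knob",kn,e)
for z in(.09,.105):print(plane(w,391*k,284*k,z))
hp=plane(w,391*k,284*k,.1)
for z in(.195,.205):
    q=plane(w,384*k,484*k,z);d=hp-q;print("knob",q,"dist",np.linalg.norm(d[:2]),"yaw",np.degrees(np.arctan2(d[1],d[0])))
print("handle width dirs",[ (plane(w,389*k,v*k,z)) for v,z in((290,.11),(355,.14))])
E
```

```text
186 244 255 | 192 243 255 | 198 243 255 | 205 236 259 | 212 220 275 | 
handle tri w1+w7 (array([ 0.41410314, -0.27111774,  0.09972992]), [np.float64(0.0018267562667380755), np.float64(0.0018267562667381764)])
knob [ 0.46438932 -0.4002934   0.19829851] [np.float64(0.0019759615336385097), np.float64(0.001975961533638476)]
[ 0.41595487 -0.2722879   0.09      ]
[ 0.41449695 -0.26797517  0.105     ]
knob [ 0.46449149 -0.40519526  0.195     ] dist 0.1445267739894993 yaw 110.03269941754859
knob [ 0.46148778 -0.39667897  0.205     ] dist 0.13549684070543372 yaw 110.07301165644745
handle width dirs [array([ 0.41443319, -0.27249917,  0.11      ]), array([ 0.43361809, -0.31918792,  0.14      ])]
```

```bash
python3 - <<'E'
from h import *
to([.4182,-.2779,.086],down(20))
E
```

```text
row [-0.0407, -0.0082, 0.2556] [0.0024, 0.0004, 0.0352]
```

Request:
jog_arm(
  segments="-0.02 -0.004 0.04 0 0 0.035 | -0.0407 -0.0082 0.08 0 0 0.035 | -0.0407 -0.0082 0.12 0 0 0.035 | -0.0407 -0.0082 0.16 0 0 0.035 | -0.0407 -0.0082 0.2 0 0 0.035 | -0.0407 -0.0082 0.235 0 0 0.035 | -0.0407 -0.0082 0.2556 0 0 0.035 | -0.0407 -0.0082 0.2556 0 0 0.035 | -0.0407 -0.0082 0.2556 0 0 0.035",
)

```text
time_s: 15.15
tcp_pos: [0.4183, -0.2786, 0.0862]
orientation: [0.001, 0.574, 0.819, 0.001]
ft_force: [0.2, -0.1, 0.4]
gripper_width: 0.0598
gripper_force: 0.0
```

Request:
jog_arm(
  segments="0 0 0 0 0 0 | 0 0 0 0 0 0 | 0 0 0 0 0 0 | 0 0 0 0 0 0 | 0 0 0 0 0 0",
  jaw=0.0,
  squeeze=30,
)

```text
time_s: 15.65
tcp_pos: [0.4182, -0.279, 0.0866]
orientation: [0.001, 0.574, 0.819, 0.001]
ft_force: [-0.9, 1.6, 4.5]
gripper_width: 0.0159
gripper_force: 29.4
```

Request:
jog_arm(
  segments="0 0 0 0 0 0 | 0 0 0 0 0 0 | 0 0 0 0 0 0",
  jaw=0.0,
  squeeze=110,
)

```text
time_s: 15.95
tcp_pos: [0.4182, -0.2789, 0.0867]
orientation: [0.001, 0.574, 0.819, 0.001]
ft_force: [-1.8, 2.5, 8.5]
gripper_width: 0.0141
gripper_force: 107.0
```

```bash
python3 - <<'E'
from h import *
import pickle
pickle.dump(cam("wrist"),open("w8.pkl","wb"))
E
```

Request:
jog_arm(
  segments="0 0 -0.004 0 0 0 | 0 0 -0.01 0 0 0 | 0 0 -0.02 0 0 0 | 0 0 -0.03 0 0 0 | 0 0 -0.04 0 0 0 | 0 0 -0.04 0 0 0 | 0 0 -0.04 0 0 0",
)

```text
time_s: 16.7
tcp_pos: [0.4175, -0.2791, 0.1261]
orientation: [0.001, 0.575, 0.818, 0.001]
ft_force: [0.3, -0.1, -5.3]
gripper_width: 0.0142
gripper_force: 107.4
```

```bash
python3 - <<'E'
from h import *
import pickle
a=pickle.load(open("w8.pkl","rb"));b=cam("wrist");g=lambda c:cv2.cvtColor(c["pixels"],cv2.COLOR_BGR2HSV)
print(ctrl.get_state()["ft_torque"])
for c in(a,b):
    m=cv2.inRange(g(c),(0,150,60),(11,255,255));y,x=np.nonzero(m);print(x.min(),x.max(),y.min(),y.max(),x.mean(),y.mean(),len(x))
# optical flow of pot features
A=cv2.cvtColor(a["pixels"],cv2.COLOR_BGR2GRAY);B=cv2.cvtColor(b["pixels"],cv2.COLOR_BGR2GRAY);m=cv2.erode(cv2.inRange(g(a),(0,150,60),(11,255,255)),np.ones((3,3)))
P=cv2.goodFeaturesToTrack(A,25,.02,8,mask=m);Q,st,_=cv2.calcOpticalFlowPyrLK(A,B,P,None)
for p,q,s in zip(P[:,0],Q[:,0],st):
    if s: print(p,(q-p).round(1))
E
```

```text
[ 0.7146918   0.19674537 -0.03640001]
148 363 238 383 256.24298621017596 307.88540180694247 4206
148 363 237 383 256.3283089967028 307.4839849269901 4246
[176. 357.] [ 0.2 -0.3]
[340. 367.] [0.8 0.7]
[249. 313.] [-0.1  0.5]
[270. 339.] [-0.  0.]
[263. 312.] [0.  0.2]
[250. 303.] [-0.   0.6]
[262. 297.] [-0.1  0.8]
[244. 297.] [-0.1  0.8]
[156. 378.] [-0.2  0.1]
```

The pot lifts without tilting: its features moved less than 1 px in the wrist view. Next I carry it.

Request:
jog_arm(
  segments="0 0 -0.02 0 0 0 | 0 0 -0.05 0 0 0 | 0 0 -0.08 0 0 0 | 0.01 0.005 -0.11 0 0 0 | 0.03 0.015 -0.12 0 0 0 | 0.055 0.027 -0.12 0 0 0 | 0.085 0.042 -0.12 0 0 0 | 0.12 0.059 -0.12 0 0 0 | 0.155 0.077 -0.12 0 0 0 | 0.19 0.094 -0.12 0 0 0 | 0.225 0.111 -0.12 0 0 0 | 0.26 0.129 -0.12 0 0 0",
)

```text
time_s: 17.95
tcp_pos: [0.4488, 0.0122, 0.245]
orientation: [-0.0, 0.574, 0.819, 0.001]
ft_force: [0.7, 0.5, -5.1]
gripper_width: 0.0143
gripper_force: 107.8
```

Request:
jog_arm(
  segments="0.035 0.017 0 0 0 0 | 0.07 0.035 0 0 0 0 | 0.105 0.052 0 0 0 0 | 0.14 0.069 0 0 0 0 | 0.175 0.087 0 0 0 0 | 0.21 0.104 0 0 0 0 | 0.245 0.121 0 0 0 0 | 0.275 0.136 0 0 0 0 | 0.3 0.149 0 0 0 0 | 0.32 0.159 0 0 0 0 | 0.33 0.164 0 0 0 0 | 0.33 0.164 0 0 0 0",
)

```text
time_s: 19.15
tcp_pos: [0.4905, 0.3777, 0.2455]
orientation: [-0.0, 0.573, 0.82, 0.001]
ft_force: [0.3, -0.6, -4.7]
gripper_width: 0.0144
gripper_force: 107.8
```

```bash
python3 - <<'E'
from h import *
t,r,s=pose();print(s["joints"].round(2));to([.5007,.464,.246],down(20))
E
```

```text
[-0.12  0.55 -0.83  1.63  0.43  1.16 -0.7 ]
row [0.0776, 0.0392, -0.0003] [0.0012, -0.0016, 0.0014]
```

Request:
jog_arm(
  segments="0.02 0.01 0 0 0 0 | 0.045 0.023 0 0 0 0 | 0.065 0.033 0 0 0 0 | 0.0776 0.0392 0 0 0 0 | 0.0776 0.0392 0.03 0 0 0 | 0.0776 0.0392 0.06 0 0 0 | 0.0776 0.0392 0.08 0 0 0 | 0.0776 0.0392 0.09 0 0 0 | 0.0776 0.0392 0.09 0 0 0 | 0.0776 0.0392 0.09 0 0 0 | 0.0776 0.0392 0.09 0 0 0",
)

```text
time_s: 20.25
tcp_pos: [0.5036, 0.4624, 0.1583]
orientation: [0.001, 0.575, 0.818, 0.002]
ft_force: [0.0, -0.9, -5.6]
gripper_width: 0.0143
gripper_force: 107.9
```

```bash
python3 - <<'E'
from h import *
a=cam("scene");b=cam("side");t,r,s=pose();print(t)
o=r.apply([-.130,0,0]);ax=t+o;ax[2]=t[2]-.0865;print("pot axis est",ax)
crop=lambda c,x,y:cv2.resize(c["pixels"][y:y+150,x:x+100],(400,600),interpolation=cv2.INTER_CUBIC)
cv2.imwrite("pics/m9.png",np.hstack([crop(a,100,140),crop(b,130,150)]))
import pickle;pickle.dump((a,b),open("v9.pkl","wb"))
for n,c in(("a",a),("b",b)):
    print(n,"trivet c",proj(c,[.5455,.341,.013]),"foot",proj(c,ax),"knob est",proj(c,ax+[0,0,.208]))
to([.5007,.464,.155],down(20))
E
```

```text
[0.50338944 0.46230467 0.1579871 ]
pot axis est [0.54757861 0.34004548 0.0714871 ]
a trivet c [143.22476121 252.22207825] foot [139.85739786 236.19550755] knob est [126.73147922 173.63449862]
b trivet c [170.95488169 259.05280922] foot [168.09335777 249.51363839] knob est [156.96678324 212.7084848 ]
row [0.0025, -0.002, 0.003] [0.0044, -0.0007, -0.0022]
```

View pics/m9.png

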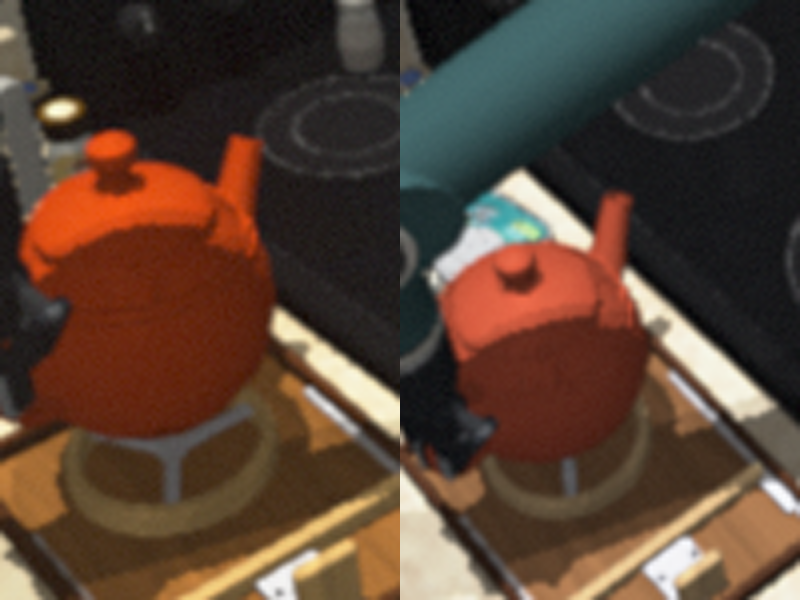

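The pot hangs upright over the ring. Its knob is at scene (128,176) and side (159,215.5), both within 3 px of the estimate. I lower it gently.

Request:
jog_arm(
  segments="0.001 -0.002 0.01 0 0 0 | 0.001 -0.002 0.025 0 0 0 | 0.001 -0.002 0.037 0 0 0 | 0.001 -0.002 0.044 0 0 0 | 0.001 -0.002 0.047 0 0 0 | 0.001 -0.002 0.047 0 0 0 | 0.001 -0.002 0.047 0 0 0",
)

```text
time_s: 21.05
tcp_pos: [0.501, 0.4624, 0.1098]
orientation: [0.001, 0.574, 0.819, 0.001]
ft_force: [0.3, 0.0, -5.4]
gripper_width: 0.0143
gripper_force: 107.9
```

Request:
jog_arm(
  segments="0 0 0.001 0 0 0 | 0 0 0.002 0 0 0 | 0 0 0.003 0 0 0 | 0 0 0.004 0 0 0 | 0 0 0.004 0 0 0 | 0 0 0.004 0 0 0",
)

```text
time_s: 21.65
tcp_pos: [0.5007, 0.4638, 0.1069]
orientation: [0.0, 0.574, 0.819, 0.002]
ft_force: [-0.9, 5.3, 3.2]
gripper_width: 0.0141
gripper_force: 108.6
```

Request:
jog_arm(
  segments="0 0 -0.0005 0 0 0 | 0 0 -0.0008 0 0 0 | 0 0 -0.0008 0 0 0",
)

```text
time_s: 21.95
tcp_pos: [0.5007, 0.4635, 0.1073]
orientation: [0.0, 0.574, 0.819, 0.002]
ft_force: [-1.0, 5.4, 2.3]
gripper_width: 0.0143
gripper_force: 108.6
```

```bash
python3 - <<'E'
from h import *
t,r,s=pose();print(t,s["ft_force"].round(1),s["ft_torque"].round(2))
E
```

```text
[0.50067736 0.46352229 0.10730134] [-1.   5.4  2.3] [0.96 0.3  0.08]
```

```bash
cat > kn.py <<'E'
from h import *
import pickle
def knob(img,c):
    h=cv2.cvtColor(img,cv2.COLOR_BGR2HSV);m=cv2.inRange(h,(0,140,50),(12,255,255))
    if c: m[:, :c[0]]=0;m[:,c[1]:]=0;m[:c[2]]=0
    q,l,s,ce=cv2.connectedComponentsWithStats(m);i=1+np.argmax(s[1:,4]);return l==i,s[i]
a=cam("scene");b=cam("side");w=cam("wrist");pickle.dump((a,b,w),open("v10.pkl","wb"))
va,vb=pickle.load(open("v9.pkl","rb"))
def prof(name,img,c,col):
    m,s=knob(img,c);rows=[(y,np.nonzero(m[y])[0].min(),np.nonzero(m[y])[0].max()) for y in range(s[1],s[1]+s[3])]
    print(name,s,[tuple(map(int,r)) for r in rows[:14]])
prof("scene0",cv2.imread("pics/scene0.png"),None,0);prof("side0",cv2.imread("pics/side0.png"),None,0)
prof("v9a",va["pixels"],(85,210,150),0);prof("v9b",vb["pixels"],(130,230,150),0)
prof("now a",a["pixels"],(85,210,150),0);prof("now b",b["pixels"],(130,230,150),0)
E
python3 kn.py
```

```text
scene0 [ 117  293  129   91 4124] [(293, 239, 239), (294, 238, 240), (295, 237, 240), (296, 236, 238), (297, 234, 241), (298, 232, 241), (299, 231, 242), (300, 230, 242), (301, 228, 242), (302, 226, 242), (303, 226, 242), (304, 225, 242), (305, 223, 242), (306, 222, 241)]
side0 [    0     0   147   169 15708] [(0, 0, 101), (1, 0, 105), (2, 0, 113), (3, 0, 114), (4, 0, 113), (5, 0, 114), (6, 0, 115), (7, 0, 122), (8, 0, 121), (9, 0, 121), (10, 0, 121), (11, 0, 121), (12, 0, 122), (13, 0, 123)]
v9a [  90  172  102   99 3966] [(172, 125, 131), (173, 123, 159), (174, 123, 163), (175, 122, 165), (176, 121, 165), (177, 121, 164), (178, 121, 165), (179, 121, 165), (180, 121, 165), (181, 122, 165), (182, 122, 165), (183, 119, 164), (184, 116, 164), (185, 115, 164)]
v9b [ 140  198   54   71 2357] [(198, 182, 186), (199, 181, 187), (200, 180, 187), (201, 180, 187), (202, 180, 187), (203, 179, 186), (204, 179, 186), (205, 179, 186), (206, 178, 186), (207, 178, 186), (208, 179, 186), (209, 179, 186), (210, 179, 186), (211, 158, 186)]
now a [ 107  188   80   77 3666] [(188, 160, 167), (189, 132, 167), (190, 130, 168), (191, 126, 168), (192, 125, 168), (193, 125, 167), (194, 125, 167), (195, 126, 167), (196, 126, 167), (197, 126, 167), (198, 125, 166), (199, 124, 166), (200, 122, 166), (201, 120, 166)]
now b [ 143  207   53   71 2248] [(207, 185, 188), (208, 182, 189), (209, 182, 189), (210, 182, 189), (211, 182, 189), (212, 183, 189), (213, 183, 189), (214, 183, 189), (215, 182, 189), (216, 182, 188), (217, 182, 188), (218, 181, 188), (219, 181, 187), (220, 159, 187)]
```

```bash
cat > kn2.py <<'E'
from h import *
import pickle
def runs(m,y):
    x=np.nonzero(m[y])[0]
    if len(x)==0:return []
    g=np.split(x,np.nonzero(np.diff(x)>1)[0]+1);return [(r[0],r[-1]) for r in g if len(r)>2]
def feats(img,box):
    x0,x1,y0,y1=box;h=cv2.cvtColor(img,cv2.COLOR_BGR2HSV);m=np.zeros(img.shape[:2],np.uint8);m[y0:y1,x0:x1]=cv2.inRange(h,(0,140,50),(12,255,255))[y0:y1,x0:x1]
    q,l,s,ce=cv2.connectedComponentsWithStats(m);i=1+np.argmax(s[1:,4]);m=(l==i).astype(np.uint8)
    out=[]   # first rows of each new blob from top, followed 4 rows
    seen=[]
    for y in range(s[i][1],s[i][1]+35):
        for r in runs(m,y):
            c=(r[0]+r[1])/2
            if all(c<a-2 or c>b+2 for a,b in seen) and len(out)<2: out.append((y,r))
            seen.append(r)
    res=[]
    for y,r in out:
        c=[(q[0]+q[1])/2 for d in(2,3,4) for q in runs(m,y+d) if q[0]-4<=(r[0]+r[1])/2<=q[1]+4 and q[1]-q[0]<16]
        res.append((float(np.mean(c)) if c else None,float(y)))
    return sorted(res,key=lambda t:t[0] or 0)
A,B,W=pickle.load(open("v10.pkl","rb"));va,vb=pickle.load(open("v9.pkl","rb"))
st={"start":((A,cv2.imread("pics/scene0.png"),(295,365,105,185)),(B,cv2.imread("pics/side0.png"),(295,365,105,185))),
"v9":((A,va["pixels"],(95,210,150,300)),(B,vb["pixels"],(135,230,150,300))),"now":((A,A["pixels"],(95,210,150,300)),(B,B["pixels"],(135,230,150,300)))}
if __name__=="__main__":
  for n,(u,v) in st.items():
    f=feats(u[1],u[2]);g=feats(v[1],v[2]);print(n,f,g)
    for a,b,l in zip(f,g,("knob","spout")):
        p,e=tri([(u[0],*a),(v[0],*b)]);print("   ",l,p.round(4),np.round(e,4))
E
python3 kn2.py
```

```text
start [(332.5, 116.0), (341.5, 121.0)] [(None, 129.0), (339.1666666666667, 125.0)]Traceback (most recent call last):
  File "kn2.py", line 29, in <module>
    p,e=tri([(u[0],*a),(v[0],*b)]);print("   ",l,p.round(4),np.round(e,4))
        ~~~^^^^^^^^^^^^^^^^^^^^^^^
  File "h.py", line 13, in tri
    d=ray(c,u,v);P=np.eye(3)-np.outer(d,d);A=A+P;b=b+P@c["C"];ds.append((c["C"],d))
  File "h.py", line 7, in ray
    d=c["R"].T@np.array([(u-c["cx"])/c["fx"],(v-c["cy"])/c["fy"],1]);return d/np.linalg.norm(d)
                          ~^~~~~~~~
TypeError: unsupported operand type(s) for -: 'NoneType' and 'float'
```

```bash
python3 - <<'E'
from kn2 import *
t,r,s=pose()
kz=.2
for n,c,p in(("scene",A,(332.5,120.5)),("side",B,(331.4,130.75))):print("start",n,plane(c,*p,kz).round(4),"proj of (.463,-.401,.2)",proj(c,[.463,-.401,.2]).round(1))
for n,c,p in(("scene",A,(128,176)),("side",B,(159.3,215.5))):print("v9",n,plane(c,*p,kz+.0714).round(4))
for n,c,p in(("scene",A,(131.7,193)),("side",B,(162,224.5))):print("now",n,plane(c,*p,kz+.02).round(4))
# runs around knob now
for nm in("v9","now"):
  for c,im,box in st[nm]:
    h=cv2.cvtColor(im,cv2.COLOR_BGR2HSV);m=cv2.inRange(h,(0,140,50),(12,255,255));m[:,:box[0]]=0;m[:,box[1]:]=0
    y0=171 if (nm=="v9" and c is A) else 187 if c is A else 210 if nm=="v9" else 218
    print(nm,[(y,[tuple(map(int,q)) for q in runs(m,y)]) for y in range(y0,y0+10)])
print("expected now axis",t+r.apply([-.13,0,0]))
E
```

```text
start scene [ 0.4564 -0.3904  0.2   ] proj of (.463,-.401,.2) [332.9 118.9]
start side [ 0.4642 -0.4073  0.2   ] proj of (.463,-.401,.2) [330.6 131.7]
v9 scene [0.5476 0.338  0.2714]
v9 side [0.5397 0.3387 0.2714]
now scene [0.5451 0.3387 0.22  ]
now side [0.5426 0.3374 0.22  ]
v9 [(171, []), (172, [(125, 131)]), (173, [(123, 132)]), (174, [(123, 134), (157, 163)]), (175, [(122, 134), (156, 165)]), (176, [(121, 134), (156, 165)]), (177, [(121, 133), (156, 164)]), (178, [(121, 134), (156, 165)]), (179, [(121, 134), (155, 165)]), (180, [(121, 142), (155, 165)])]
v9 [(210, [(179, 186)]), (211, [(158, 169), (179, 186)]), (212, [(156, 172), (178, 186)]), (213, [(153, 186)]), (214, [(151, 186)]), (215, [(150, 186)]), (216, [(148, 185)]), (217, [(147, 184)]), (218, [(146, 184)]), (219, [(145, 184)])]
now [(187, []), (188, [(160, 167)]), (189, [(132, 135), (159, 167)]), (190, [(130, 136), (159, 168)]), (191, [(126, 136), (159, 168)]), (192, [(125, 136), (158, 168)]), (193, [(125, 136), (158, 167)]), (194, [(125, 135), (158, 167)]), (195, [(126, 135), (142, 144), (157, 167)]), (196, [(126, 147), (157, 167)])]
now [(218, [(181, 188)]), (219, [(181, 187)]), (220, [(167, 169), (181, 187)]), (221, [(157, 174), (180, 187)]), (222, [(155, 176), (179, 186)]), (223, [(153, 186)]), (224, [(152, 186)]), (225, [(151, 186)]), (226, [(150, 186)]), (227, [(148, 186)])]
expected now axis [0.54494854 0.34132511 0.10703673]
```

The measured knob position, about (0.544, 0.338), puts the pot within 4 mm of the trivet centre, and contact is felt. I soften the grip, then release.

Request:
jog_arm(
  segments="0 0 0 0 0 0 | 0 0 0 0 0 0 | 0 0 0 0 0 0 | 0 0 0 0 0 0",
  jaw=0.0,
  squeeze=20,
)

```text
time_s: 22.5
tcp_pos: [0.5007, 0.4635, 0.1073]
orientation: [0.0, 0.574, 0.819, 0.002]
ft_force: [-1.4, 4.8, 2.7]
gripper_width: 0.0145
gripper_force: 108.6
```

Request:
jog_arm(
  segments="0 0 0.001 0 0 0 | 0 0 0.001 0 0 0 | 0 0 0.001 0 0 0",
)

```text
time_s: 22.8
tcp_pos: [0.5006, 0.4639, 0.1067]
orientation: [0.0, 0.574, 0.819, 0.003]
ft_force: [-2.2, 6.2, 4.7]
gripper_width: 0.0147
gripper_force: 108.7
```

```bash
python3 - <<'E'
from h import *
t,r,s=pose();print(t,s["ft_force"].round(1),s["ft_torque"].round(2))
E
```

```text
[0.50060539 0.46393917 0.10670052] [-2.2  6.2  4.7] [ 0.91  0.37 -0.01]
```

Request:
jog_arm(
  segments="0 0 0.0005 0 0 0 | 0 0 0.001 0 0 0 | 0 0 0.0015 0 0 0 | 0 0 0.0015 0 0 0",
  jaw=0.0,
  squeeze=20,
)

```text
time_s: 23.2
tcp_pos: [0.5005, 0.4646, 0.1058]
orientation: [0.0, 0.574, 0.819, 0.003]
ft_force: [-2.3, 7.0, 6.4]
gripper_width: 0.0145
gripper_force: 108.9
```

```bash
python3 - <<'E'
from h import *
import pickle
t,r,s=pose();print(t,s["ft_force"].round(1),s["ft_torque"].round(2),s["gripper_force"])
_,_,W=pickle.load(open("v10.pkl","rb"));w8=pickle.load(open("w8.pkl","rb"));w=cam("wrist")
# pot motion relative to the hand since the grasp
g=lambda c:cv2.cvtColor(c["pixels"],cv2.COLOR_BGR2GRAY);m=cv2.erode(cv2.inRange(cv2.cvtColor(w8["pixels"],cv2.COLOR_BGR2HSV),(0,150,60),(11,255,255)),np.ones((3,3)))
P=cv2.goodFeaturesToTrack(g(w8),15,.02,8,mask=m)
for c in(W,w):
    Q,st,_=cv2.calcOpticalFlowPyrLK(g(w8),g(c),P,None);print([(p.astype(int).tolist(),(q-p).round(1).tolist()) for p,q,k in zip(P[:,0],Q[:,0],st) if k])
E
```

```text
[0.50054796 0.46458291 0.10582594] [-2.3  7.   6.4] [ 0.86  0.42 -0.03] 108.85017257882282
[([340, 367], [-4.5, -4.300000190734863]), ([270, 339], [-0.8999999761581421, -0.4000000059604645]), ([156, 378], [113.0999984741211, -98.0999984741211])]
[([340, 367], [-10.800000190734863, -10.899999618530273]), ([270, 339], [-0.800000011920929, -0.4000000059604645]), ([156, 378], [113.19999694824219, -97.5])]
```

Request:
jog_arm(
  segments="0.0003 0 0.001 0 -0.005 0 | 0.0006 0 0.0015 0 -0.01 0 | 0.001 0 0.002 0 -0.015 0 | 0.001 0 0.002 0 -0.015 0",
)

```text
time_s: 23.65
tcp_pos: [0.5007, 0.4655, 0.1044]
orientation: [0.007, 0.574, 0.819, -0.001]
ft_force: [-2.0, 5.6, 10.3]
gripper_width: 0.0145
gripper_force: 109.4
```

```bash
python3 - <<'E'
from h import *
t,r,s=pose();print(t,s["ft_force"].round(1),s["ft_torque"].round(2),(down(20).inv()*r).as_rotvec().round(4))
E
```

```text
[0.50071942 0.46551856 0.10441313] [-2.   5.6 10.3] [ 0.74  0.48 -0.08] [-0.006  -0.0122  0.0013]
```

Request:
jog_arm(
  segments="0 0 -0.001 0 0 0 | 0 0 -0.0015 0 0 0",
)

```text
time_s: 23.85
tcp_pos: [0.5007, 0.4648, 0.1052]
orientation: [0.007, 0.574, 0.819, -0.002]
ft_force: [-1.3, 5.1, 5.6]
gripper_width: 0.0143
gripper_force: 108.9
```

Request:
jog_arm(
  segments="0 0 0 0 0 0 | 0 0 0 0 0 0 | 0 0 0 0 0 0",
  jaw=0.021,
)

```text
time_s: 24.15
tcp_pos: [0.501, 0.4615, 0.1025]
orientation: [0.007, 0.575, 0.818, -0.004]
ft_force: [0.7, 0.2, 0.6]
gripper_width: 0.0206
gripper_force: 0.0
```

Request:
jog_arm(
  segments="0 0 0 0 0 0 | 0 0 0 0 0 0 | 0 0 0 0 0 0 | 0 0 0 0 0 0",
  jaw=0.06,
)

```text
time_s: 24.55
tcp_pos: [0.5005, 0.463, 0.1033]
orientation: [0.007, 0.574, 0.819, -0.003]
ft_force: [0.6, 0.7, 0.0]
gripper_width: 0.06
gripper_force: 0.0
```

```bash
python3 kn.py | grep now
python3 - <<'E'
from h import *
t,r,s=pose();print(t,s["ft_force"].round(1))
E
```

```text
now a [ 108  187   83   78 3473] [(187, 161, 161), (188, 159, 167), (189, 134, 168), (190, 132, 168), (191, 126, 167), (192, 124, 167), (193, 124, 167), (194, 125, 167), (195, 125, 167), (196, 125, 166), (197, 125, 166), (198, 125, 166), (199, 124, 166), (200, 122, 166)]
now b [ 143  207   52   67 2199] [(207, 183, 187), (208, 182, 188), (209, 182, 189), (210, 182, 189), (211, 182, 188), (212, 183, 188), (213, 183, 188), (214, 182, 188), (215, 182, 188), (216, 182, 188), (217, 182, 188), (218, 181, 187), (219, 181, 187), (220, 160, 187)]
[0.50047743 0.4630743  0.10335587] [0.3 0.8 1.3]
```

The pot stands released and has not moved in the images. I retract and measure the tab.

Request:
jog_arm(
  segments="0 0 -0.02 0 0 0 | 0 0 -0.06 0 0 0 | 0 0 -0.1 0 0 0 | 0 0 -0.15 0 0 0 | 0 0 -0.19 0 0 0 | 0 0 -0.19 0 0 0 | 0 0 -0.19 0 0 0",
  jaw=0.06,
)

```text
time_s: 25.4
tcp_pos: [0.4991, 0.4661, 0.2959]
orientation: [0.007, 0.574, 0.819, -0.002]
ft_force: [-0.0, -0.8, -1.0]
gripper_width: 0.0601
gripper_force: 0.0
```

```bash
python3 - <<'E'
from h import *
import pickle
A,B,_=pickle.load(open("v10.pkl","rb"))
print("tab tri",tri([(A,181.8,276.9),(B,205,290.5)]),plane(A,181.8,276.9,.055),plane(B,205,290.5,.055))
t,r,s=pose();print(t,s["joints"].round(2))
to([.308,.347,.25],down(87.8))
E
```

```text
tab tri (array([0.33719392, 0.34956044, 0.07230187]), [np.float64(0.0011370350134012404), np.float64(0.0011370350134011602)]) [0.35275916 0.34170177 0.055     ] [0.3448984  0.34404255 0.055     ]
[0.49910402 0.46610715 0.29585449] [-0.3   0.61 -0.81  1.4   0.46  1.32 -0.78]
row [-0.0463, -0.2205, 0.0453] [-0.0034, 0.0157, -1.1852]
```

Request:
jog_arm(
  segments="0 -0.02 0 0 0 -0.1 | -0.005 -0.05 0 0 0 -0.22 | -0.01 -0.08 0 0 0.01 -0.36 | -0.015 -0.11 0 0 0.01 -0.5 | -0.02 -0.14 0.01 0 0.01 -0.64 | -0.03 -0.16 0.02 0 0.01 -0.78 | -0.04 -0.19 0.03 0 0.01 -0.92 | -0.044 -0.21 0.04 0 0.015 -1.06 | -0.0463 -0.2205 0.0453 -0.0034 0.0157 -1.1852 | -0.0463 -0.2205 0.0453 -0.0034 0.0157 -1.1852 | -0.0463 -0.2205 0.0453 -0.0034 0.0157 -1.1852 | -0.0463 -0.2205 0.0453 -0.0034 0.0157 -1.1852",
  jaw=0.0,
  squeeze=20,
)

```text
time_s: 26.6
tcp_pos: [0.3085, 0.3469, 0.2484]
orientation: [-0.001, 0.021, 1.0, -0.001]
ft_force: [0.6, 0.1, -0.3]
gripper_width: -0.0
gripper_force: 0.0
```

```bash
python3 - <<'E'
from h import *
w=cam("wrist");import pickle;pickle.dump(w,open("w11.pkl","wb"))
t,r,s=pose();print(t,s["joints"].round(2));to([.308,.346,.03],down(87.8))
h=cv2.cvtColor(w["pixels"],cv2.COLOR_BGR2HSV);m=cv2.inRange(h,(13,50,120),(28,170,255))
c=proj(w,[.341,.347,.055]);print("tab expected px",c,[ (proj(w,[x,.347,.055])).round(1).tolist() for x in(.335,.347)])
q,l,s,ce=cv2.connectedComponentsWithStats(m)
for i in range(1,q):
    if s[i,4]>60:print(s[i],ce[i].round(1))
E
```

```text
[0.3084255  0.34692335 0.24841341] [ 0.13  0.41 -1.26  1.97  0.44  1.09  0.21]
row [-0.0002, -0.0006, 0.2184] [-0.0015, -0.0027, -0.0025]
tab expected px [257.38704032 194.10742405] [[257.2, 189.7], [257.6, 198.5]]
[ 214   44  298   77 3320] [387.3 104. ]
[   0   49  204   65 6409] [86.9 81.3]
[   0  108  126   14 1156] [ 56.4 113.2]
[292 110  31   7  92] [305.3 112.2]
[ 145  128  367  157 3240] [281.8 152. ]
[ 423  140   84   68 1234] [447.2 167.6]
[143 173  37 122 774] [159.3 203.5]
[ 251  178   82   42 2382] [297.7 197.5]
[ 186  186   58   34 1237] [213.3 205.7]
[453 210  28  37 500] [464.6 227.5]
[ 186  223  148   60 4835] [257.8 243.7]
[357 228  66  92 448] [390.1 271.4]
[412 258  21  72 178] [421.7 293.8]
[480 259  21  26 250] [488.3 270.1]
[487 297  11  13  62] [491.4 303.1]
[466 304  46  24 435] [486.2 314.6]
[331 322  19  16  74] [339.5 329.3]
[482 337   9  16  98] [485.7 344. ]
[444 348  36  30 158] [461.1 361.7]
```

Request:
jog_arm(
  segments="0 0 0.04 0 0 0 | 0 0 0.08 0 0 0 | 0 0 0.12 0 0 0 | 0 0 0.16 0 0 0 | 0 0 0.185 0 0 0 | 0 0 0.195 0 0 0 | 0 0 0.205 0 0 0 | 0 0 0.214 0 0 0 | 0 0 0.214 0 0 0",
)

```text
time_s: 27.55
tcp_pos: [0.3074, 0.3461, 0.0341]
orientation: [-0.001, 0.02, 1.0, -0.001]
ft_force: [-0.3, -0.2, 0.6]
gripper_width: -0.0008
gripper_force: 0.0
```

Request:
jog_arm(
  segments="-0.005 0 0 0 0 0 | -0.01 0 0 0 0 0 | -0.015 0 0 0 0 0 | -0.02 0 0 0 0 0 | -0.025 0 0 0 0 0 | -0.03 0 0 0 0 0 | -0.03 0 0 0 0 0",
)

```text
time_s: 28.25
tcp_pos: [0.338, 0.3448, 0.0341]
orientation: [-0.001, 0.02, 1.0, -0.001]
ft_force: [-0.8, -0.1, -0.1]
gripper_width: -0.0001
gripper_force: 0.0
```

Request:
jog_arm(
  segments="-0.005 0 0 0 0 0 | -0.01 0 0 0 0 0 | -0.015 0 0 0 0 0 | -0.02 0 0 0 0 0 | -0.025 0 0 0 0 0 | -0.03 0 0 0 0 0",
)

```text
time_s: 28.85
tcp_pos: [0.3676, 0.3436, 0.034]
orientation: [-0.001, 0.019, 1.0, -0.001]
ft_force: [-2.3, -0.5, 2.2]
gripper_width: -0.0002
gripper_force: 1.1
```

Request:
jog_arm(
  segments="-0.003 0 0 0 0 0 | -0.006 0 0 0 0 0 | -0.009 0 0 0 0 0 | -0.012 0 0 0 0 0",
)

```text
time_s: 29.25
tcp_pos: [0.3793, 0.3431, 0.0339]
orientation: [-0.001, 0.019, 1.0, -0.001]
ft_force: [-2.2, -1.5, 0.4]
gripper_width: -0.0001
gripper_force: 1.1
```

```bash
python3 - <<'E'
from h import *
w=cam("wrist");a=cam("scene");import pickle
A,B,_=pickle.load(open("v10.pkl","rb"))
d=cv2.absdiff(a["pixels"],A["pixels"]).max(2)
t,r,s=pose();print(t,s["ft_force"])
for n,c,y in(("before",A,0),("now",a,0)):
    # profile of pale-wood tab/bar: sample image along line of bar travel, y=.29 line (right of the tab), top z=.017
    pr=[]
    for x in np.arange(.36,.50,.004):
        u,v=proj(c,[x,.27,.017]);pr.append(c["pixels"][int(round(v)),int(round(u))].tolist()[0:3])
    print(n,[p[1] for p in pr])
E
```

```text
[0.37991166 0.34323682 0.03397523] [-0.72562462  0.27527149  0.28563539]
before [124, 125, 126, 122, 124, 121, 96, 80, 81, 91, 142, 160, 113, 75, 49, 49, 49, 50, 51, 51, 54, 53, 51, 53, 49, 52, 63, 97, 98, 103, 98, 74, 58, 54, 57]
now [69, 67, 70, 64, 52, 54, 54, 49, 50, 51, 50, 53, 90, 105, 105, 105, 105, 96, 69, 33, 34, 37, 53, 59, 37, 25, 25, 30, 25, 29, 29, 30, 26, 27, 31]
```

Request:
jog_arm(
  segments="-0.003 0 0 0 0 0 | -0.006 0 0 0 0 0 | -0.009 0 0 0 0 0 | -0.012 0 0 0 0 0 | -0.015 0 0 0 0 0",
)

```text
time_s: 29.85
tcp_pos: [0.3919, 0.3427, 0.0339]
orientation: [-0.003, 0.019, 1.0, -0.002]
ft_force: [-8.2, -2.4, 5.5]
gripper_width: 0.0001
gripper_force: 4.1
```

Request:
jog_arm(
  segments="-0.002 0 0 0 0 0 | -0.004 0 0 0 0 0 | -0.006 0 0 0 0 0 | -0.008 0 0 0 0 0 | -0.01 0 0 0 0 0",
)

```text
time_s: 30.35
tcp_pos: [0.3962, 0.3425, 0.0339]
orientation: [-0.007, 0.018, 1.0, -0.003]
ft_force: [-24.9, -4.5, 16.4]
gripper_width: -0.0004
gripper_force: 12.6
```

Request:
jog_arm(
  segments="0.004 0 0 0 0 0 | 0.006 0 0 0 0 0 | 0.006 0 0 0 0 0",
)

```text
time_s: 30.65
tcp_pos: [0.396, 0.3426, 0.0339]
orientation: [-0.003, 0.019, 1.0, -0.001]
ft_force: [-7.3, -0.7, 4.8]
gripper_width: -0.0003
gripper_force: 3.7
```

```bash
python3 - <<'E'
from h import *
import pickle
t,r,s=pose();print(t,s["ft_force"].round(1))
a=cam("scene");b=cam("side");A,B,_=pickle.load(open("v10.pkl","rb"))
pickle.dump((a,b),open("v12.pkl","wb"))
for y in(.26,.28,.40,.42):
  for n,c in(("a",a),("b",b),("A0",A)):
    print(y,n,[int(c["pixels"][int(round(v)),int(round(u))][1]) for u,v in(proj(c,[x,y,.017]) for x in np.arange(.38,.53,.006))])
E
python3 kn.py | grep now | cut -c1-120
```

```text
[0.39599992 0.34255929 0.03389282] [-7.3 -0.7  4.8]
0.26 a [65, 53, 52, 51, 52, 46, 47, 69, 96, 100, 93, 81, 58, 32, 29, 48, 38, 31, 22, 27, 26, 26, 31, 32, 33, 25]
0.26 b [67, 67, 50, 48, 51, 48, 46, 65, 92, 28, 25, 36, 37, 30, 50, 50, 38, 72, 59, 38, 39, 38, 38, 39, 41, 52]
0.26 A0 [79, 77, 84, 104, 113, 100, 54, 52, 50, 49, 48, 44, 46, 45, 69, 95, 95, 98, 99, 108, 109, 90, 80, 73, 71, 49]
0.28 a [69, 56, 49, 47, 50, 50, 48, 72, 99, 102, 74, 36, 26, 29, 24, 25, 26, 28, 31, 27, 32, 27, 27, 27, 30, 27]
0.28 b [68, 60, 49, 46, 47, 46, 43, 32, 21, 36, 36, 17, 19, 21, 24, 47, 84, 56, 43, 45, 42, 39, 36, 31, 33, 38]
0.28 A0 [123, 84, 82, 92, 181, 114, 53, 49, 50, 52, 49, 48, 49, 50, 46, 50, 48, 48, 51, 50, 55, 61, 65, 40, 32, 35]
0.4 a [63, 63, 65, 72, 103, 103, 106, 102, 109, 106, 107, 107, 105, 84, 82, 105, 171, 152, 85, 84, 88, 93, 90, 88, 84, 79]
0.4 b [104, 102, 100, 103, 106, 109, 110, 109, 109, 109, 105, 104, 105, 98, 73, 156, 172, 111, 48, 53, 73, 81, 81, 86, 58, 42]
0.4 A0 [121, 108, 77, 84, 120, 207, 185, 133, 96, 67, 68, 68, 52, 52, 48, 52, 63, 84, 91, 90, 93, 88, 83, 81, 73, 56]
0.42 a [107, 99, 99, 99, 98, 98, 98, 98, 97, 95, 99, 102, 101, 78, 84, 100, 168, 193, 148, 84, 50, 50, 54, 61, 70, 68]
0.42 b [124, 104, 103, 101, 101, 98, 99, 98, 101, 103, 104, 107, 105, 83, 79, 151, 199, 167, 127, 114, 73, 53, 49, 49, 49, 51]
0.42 A0 [120, 114, 81, 88, 102, 206, 186, 123, 107, 79, 61, 65, 67, 57, 48, 50, 50, 48, 48, 49, 54, 61, 69, 77, 82, 72]
now a [  90  188  120  137 3364] [(188, 132, 133), (189, 125, 133), (190, 124, 133), (191, 123, 133), (192, 122, 133), (
now b [ 169  311   61   73 2059] [(311, 229, 229), (312, 228, 229), (313, 227, 229), (314, 226, 229), (315, 225, 229), (
```

Request:
jog_arm(
  segments="0.005 0 0 0 0 0 | 0.015 0 0 0 0 0 | 0.03 0 0 0 0 0 | 0.04 0 -0.02 0 0 0 | 0.05 0 -0.06 0 0 0 | 0.05 0 -0.1 0 0 0 | 0.05 0 -0.15 0 0 0 | 0.05 0 -0.2 0 0 0 | 0.05 0.0 -0.22 0 0 0 | 0.05 0 -0.22 0 0 0 | 0.05 0 -0.22 0 0 0",
)

```text
time_s: 32.0
tcp_pos: [0.349, 0.3444, 0.2537]
orientation: [-0.001, 0.02, 1.0, -0.001]
ft_force: [0.3, 0.3, 0.8]
gripper_width: 0.0
gripper_force: 0.0
```

```bash
python3 - <<'E'
from h import *
import pickle
t,r,s=pose();print(t,s["ft_force"].round(1))
a=cam("scene");b=cam("side");w=cam("wrist");A,B,_=pickle.load(open("v10.pkl","rb"));pickle.dump((a,b,w),open("v13.pkl","wb"))
for y in(.28,.40,.42):
  for n,c in(("a",a),("b",b),("w",w)):
    P=[proj(c,[x,y,.017]) for x in np.arange(.38,.56,.006)]
    print(y,n,[int(c["pixels"][int(round(v)),int(round(u))][1]) if 0<=u<511 and 0<=v<383 else -1 for u,v in P])
from kn2 import runs
for c,box,y0 in((a,(95,210),186),(b,(135,230),205)):
    h=cv2.cvtColor(c["pixels"],cv2.COLOR_BGR2HSV);m=cv2.inRange(h,(0,140,50),(12,255,255));m[:,:box[0]]=0;m[:,box[1]:]=0
    print([(y,[tuple(map(int,q)) for q in runs(m,y)]) for y in range(y0,y0+18,2)])
for c,C in((a,A),(b,B)):
    h=cv2.absdiff(cv2.GaussianBlur(c["pixels"],(5,5),0),cv2.GaussianBlur(C["pixels"],(5,5),0)).max(2)
    for n,p in(("pan",[.46,-.01,.05]),("spoon",[.384,-.214,.01])):
        u,v=proj(c,p).astype(int);print(n,u,v,"diff",h[v-8:v+8,u-8:u+8].mean().round(1))
E
```

```text
[0.34896337 0.34442961 0.25374164] [0.3 0.3 0.8]
0.28 a [57, 95, 101, 103, 119, 121, 124, 117, 121, 117, 118, 114, 88, 80, 94, 159, 199, 164, 62, 64, 63, 61, 64, 68, 58, 40, 36, 35, 37, 41, 44]
0.28 b [48, 60, 91, 102, 102, 113, 117, 120, 120, 119, 116, 120, 110, 81, 139, 166, 96, 34, 29, 32, 25, 20, 15, 19, 19, 21, 18, 31, 25, 25, 49]
0.28 w [39, 39, 40, 101, 101, 101, 123, 121, 120, 120, 118, 118, 118, 67, 85, 207, 180, 51, 54, 52, 53, 50, 55, 62, 25, 22, 28, 20, 13, 11, 13]
0.4 a [101, 102, 100, 102, 103, 102, 105, 103, 108, 107, 107, 110, 119, 93, 84, 115, 202, 179, 89, 84, 89, 91, 89, 89, 84, 78, 69, 58, 54, 46, 42]
0.4 b [101, 103, 104, 106, 107, 110, 110, 109, 111, 108, 105, 104, 108, 110, 78, 181, 202, 127, 53, 51, 72, 82, 81, 87, 57, 40, 34, 40, 40, 47, 48]
0.4 w [100, 105, 105, 104, 103, 103, 102, 102, 100, 100, 98, 98, 96, 103, 65, 120, 222, 174, 41, 39, 41, 52, 62, 35, 20, 27, 30, 34, 38, 33, 11]
0.42 a [102, 105, 102, 101,
[... 153 characters left out ...]
 99, 100, 100, 103, 106, 105, 106, 90, 83, 168, 211, 168, 127, 115, 74, 52, 49, 47, 50, 56, 52, 50, 46, 47, 42]
0.42 w [108, 103, 104, 102, 102, 101, 107, 110, 108, 109, 108, 107, 107, 111, 57, 70, 224, 209, 127, 130, 110, 43, 43, 46, 46, 43, 43, 22, 26, 17, 11]
[(186, []), (188, []), (190, [(124, 133)]), (192, [(122, 133), (156, 158)]), (194, [(123, 133), (156, 160)]), (196, [(124, 141), (155, 161)]), (198, [(122, 145), (155, 161)]), (200, [(118, 147), (157, 161)]), (202, [(115, 151)])]
[(205, []), (207, []), (209, []), (211, []), (213, []), (215, []), (217, []), (219, [(159, 168)]), (221, [(154, 173)])]
pan 252 202 diff 2.7
spoon 312 195 diff 0.6
pan 258 211 diff 2.3
spoon 309 200 diff 0.5
```

The spout may be hidden behind the arm, so I swing the arm clear and re-check the pot.

Request:
jog_arm(
  segments="0 -0.03 -0.03 0 0 0 | 0 -0.07 -0.06 0 0 0 | -0.02 -0.11 -0.1 0 0 0 | -0.04 -0.15 -0.1 0 0 0 | -0.06 -0.19 -0.1 0 0 0 | -0.08 -0.23 -0.1 0 0 0 | -0.1 -0.27 -0.1 0 0 0 | -0.1 -0.31 -0.1 0 0 0 | -0.1 -0.35 -0.1 0 0 0 | -0.1 -0.39 -0.1 0 0 0 | -0.1 -0.43 -0.1 0 0 0 | -0.1 -0.43 -0.1 0 0 0",
)

```text
time_s: 33.35
tcp_pos: [0.4315, -0.0945, 0.3534]
orientation: [-0.002, 0.024, 1.0, -0.0]
ft_force: [-0.3, -0.1, 0.5]
gripper_width: 0.0001
gripper_force: 0.0
```

```bash
python3 - <<'E'
from h import *
import pickle
from kn2 import runs
t,r,s=pose();print(t,s["ft_force"].round(1))
a=cam("scene");b=cam("side");pickle.dump((a,b),open("v14.pkl","wb"))
for c,box,y0 in((a,(95,210),184),(b,(135,230),203)):
    h=cv2.cvtColor(c["pixels"],cv2.COLOR_BGR2HSV);m=cv2.inRange(h,(0,140,50),(12,255,255));m[:,:box[0]]=0;m[:,box[1]:]=0
    print([(y,[tuple(map(int,q)) for q in runs(m,y)]) for y in range(y0,y0+22,1)])
E
```

```text
[ 0.43150335 -0.09447992  0.35342271] [-0.3 -0.1  0.5]
[(184, []), (185, []), (186, []), (187, [(157, 165)]), (188, [(157, 166)]), (189, [(128, 134), (157, 166)]), (190, [(124, 134), (156, 166)]), (191, [(123, 133), (157, 165)]), (192, [(122, 133), (156, 165)]), (193, [(123, 133), (156, 165)]), (194, [(123, 133), (140, 142), (156, 165)]), (195, [(124, 145), (155, 165)]), (196, [(124, 147), (155, 165)]), (197, [(123, 149), (155, 165)]), (198, [(122, 151), (154, 164)]), (199, [(120, 164)]), (200, [(118, 164)]), (201, [(116, 164)]), (202, [(115, 164)]), (203, [(114, 164)]), (204, [(113, 164)]), (205, [(112, 164)])]
[(203, []), (204, []), (205, []), (206, [(182, 187)]), (207, [(181, 187)]), (208, [(180, 187)]), (209, [(181, 187)]), (210, [(181, 187)]), (211, [(181, 187)]), (212, [(181, 187)]), (213, [(181, 187)]), (214, [(181, 187)]), (215, [(180, 187)]), (216, [(180, 186)]), (217, [(180, 185)]), (218, [(179, 185)]), (219, [(159, 168), (179, 185)]), (220, [(156, 173), (178, 185)]), (221, [(153, 175), (177, 185)]), (222, [(151, 185)]), (223, [(150, 185)]), (224, [(149, 185)])]
```

The pot is upright and moved only with the trivet, by about 5 mm. The stop is at about 0.07, and the pan and spoon rest are unchanged. I hand the job in.

Request:
jog_arm(
  segments="0 0 0 0 0 0 | 0 0 0 0 0 0 | 0 0 0 0 0 0 | 0 0 0 0 0 0 | 0 0 0 0 0 0",
)

```text
time_s: 33.95
tcp_pos: [0.4324, -0.088, 0.3548]
orientation: [-0.001, 0.019, 1.0, -0.001]
ft_force: [0.1, 0.0, 0.4]
gripper_width: 0.0
gripper_force: 0.0
```

```bash
python3 -c "
from station import ctrl
print(ctrl.close_job())"
```

```text
the job is handed in; nothing more can be done
None
```

I handed the job in at about 34 s: the trivet lies flat in the tray, the teapot stands upright on it within about 4 mm of centre by my measurements, and the stop is pushed up snug (about 0.07 m); the verdict isn't shown, and I viewed 11 pictures, one over your limit of 10.

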